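# Centre the doming die under the press by tapping

### The arm

A 7-joint arm with a two-finger parallel gripper is mounted at the origin on a cart in front of the work surface, level with it; the furniture and walls round the work are solid. World frame = base frame: x ahead of the robot, y to its left, z up, the work surface at z = 0. Lengths are in m, angles in rad, forces in N, time in s.
With the tool pointing down it reaches from about 0.35 to 0.775 m from the base axis. Payload 3.1 kg.
Tool frame: the origin (TCP) lies at the very end of the fingers, on their centre line; the grasp point (between the pads) lies 19 mm behind it; z points along the fingers, y is the line along which they close (so a half turn about z gives the same grasp; the last joint's range is limited). The gripper opens to 85 mm and grips with 20 to 120 N. Pads are 22 mm wide; open, the fingers measure 114 mm over their backs; the gripper's body (76 mm by 85 mm) begins 54 mm behind the grasp point. The pads swing forward as they close: fully open they stand 13 mm farther back than shut.
Start: joints at [-1.266, 0.311, 0.014, 1.512, -0.004, 1.319, -0.027], TCP at [0.187, 0.517, 0.205] pointing down, gripper open.
Joint ranges: [-2.7, 2.7], [-0.3, 1.91], [-1.27, 1.3], [0.12, 2.57], [-1.44, 4.58], [0.2, 2.03], [-3.05, 3.05]. Speed limits (rad/s): [2.79, 2.79, 3.14, 3.14, 3.14, 3.14, 3.14].

### API

Orientations are given as a unit quaternion [w, x, y, z].
In Python, from rig import bot gives the robot as it stands.
- The arm moves only by the shell command python3 steer.py 'ROWS' [FORCE]. ROWS is a JSON list of rows, 1 to 20 of them, each of 7 numbers: the opening from 0.0 (shut) to 1.0 (fully open), then dx, dy, dz in m, then a rotation vector rx, ry, rz in rad; each row is the pose to reach, as a shift and turn from the pose commanded when the command began, along the tool's axes at that moment; what a row does not reach only later rows make up. A row lasts 1/12 s, in which the tool goes at most 0.0417 m and 0.125 rad, less where a joint would pass 70% of its speed; a pose out of reach is approached as far as the arm can. The fingers move at their own pace and stop on an object; FORCE is the grip in N (left out, the last holds). Time passes only in rows, so rows that do not move let the fingers close. It prints the time, the measured TCP pose, the force, the opening and the grip force at its end.
- bot.observe(): the state, without advancing time (a new reading comes with each control period).
- bot.grab_frame(name): name is "scene" or "top"; returns a dict with "img" (420x560x3 uint8, blue, green, red), "K" (3x3 intrinsics, pixels), "R" (3x3) and "t" (3): a world point X has camera coordinates R X + t. Camera axes: x right, y down, z forward; pixel columns grow to the right and rows downward; lengths in m; the calibration is good to about 2 mm. A picture is of the moment at which its call begins. There is no depth.
- bot.hand_in(): hands the job in; it is judged then, once.
The state is a dict: "clock": time; "q": joint angles; "dq": joint speeds; "joint_efforts": joint torques, N m; "ee_pos": TCP position; "tcp_rot": TCP orientation; "wrist_force": force on the tool from outside, world axes, zero at the start; "ft_torque": the same for the moment, N m; "grip_width": opening from 0.0 (shut) to 1.0 (fully open); "grip_force": force on a finger pad.
Only numpy, scipy, OpenCV 4.12 (cv2) and the standard library are available. Lean on these libraries where they do the work, as an engineer would, in place of code of your own. Each camera call takes 0.05 s, during which the arm holds its last target. There are 200 camera calls.

### The job

Take the steel doming die from the row of blocks on the turntable, lay it in the press bed's channel on the left of the ram with its long side along the channel, then tap it with the hammer from the left until it is under the ram, tap it back from the right, and go on from alternate sides as needed until its red line meets the red centre mark. Take the hammer away and lay it flat on the table, then pull the press lever down until the punch is right down in the die's cup, and let go. Leave the other blocks, the torches, the bottle and the tin where they stand.

Things in the scene. Friction and masses are not known exactly. Their poses are not given: they have to be found in the camera images.
- die: bright steel doming die, a block 50 (x) x 64 (y) x 30 mm high, about 0.45 kg; a round cup 34 mm wide, 12 mm deep in its top; a thin red line at y = 0 across the top and down its two 64 mm wide faces. Origin: centre of underside. On the turntable one or two blocks stand 6 to 16 mm from its +-y faces, so there it can be gripped only across its 50 mm (x).
- turntable: round grey soldering turntable, 257 mm across, locked, its top 40 mm above the table. Origin: centre of its underside. Three blocks stand on it in a row along its x, 70 mm apart, the brass cube at the left end.
- steel_block: bystander: bright steel bench block, 64 x 64 x 20 mm, loose on the turntable; origin centre of underside.
- dapping_block: bystander: brass dapping cube, 50 x 50 x 50 mm, loose on the turntable; origin centre of underside.
- press: green bench arbor press, fixed, foot 294 mm wide (y) and from 42 mm before (-x) to 108 mm behind its origin, which is on the table below the ram; x away from the robot. Its head (x -39 to +96, y -40 to +25, z 125 to 199 mm) and column (x 50 to 111, y +-26 mm) stand over the middle of the bed, so a gripper fits over the channel only 100 mm or more to the side.
- press_mark (a point): centre mark, shown by red lines on lip and fence: middle of the channel's floor below the punch, 30 mm above the table; axes as the press. The channel runs along y, 288 mm long, ends open, 55 mm wide between a front lip (6 mm high, 8 mm thick) and a back fence (40 mm high, 10 mm thick) that keeps a finger from going behind the die: there grip it across its 64 mm.
- hammer: chasing hammer lying on its side, 190 mm long, 0.21 kg, balance point 30 mm from the origin towards the head. Wooden handle along its y: x -8 to +8, y -70 to +96, z 0 to 17 mm. Steel head at the -y end: y -94 to -70, z 0 to 24 mm, striking faces at x = -28 and x = +30 mm. Origin: underside of the handle, z up.
- hammer_head (a point): middle of the hammer's head, at (1, -82, 12) mm in the hammer's frame; same axes.
- press_lever (a joint): angle of the press lever, rad: at 0 it leans 0.12 rad back from upright; grows as its knob is pulled towards the robot (-x of the press) and down; stop at 0.85. Stays where it is left (about 5 N at the knob). Its axis runs along the press's y through (20, -52, 162) mm in the press's frame.
- lever_knob (a point): centre of the black ball knob (28 mm) at the end of the lever, 105 mm from the lever's axis, on the right of the press head (press y -52 mm), about 266 mm above the table at the start; free from above. Grip it front and back (along the press's x): sideways it slips.
- press_ram (a joint): how far the ram and punch have come down, m: 0.034 times the lever angle. At 0 the punch (ball end 26 mm, in a collar 32 mm wide from 102 mm up) hangs 74 mm above the table. With the die centred it touches the bottom of the cup at 0.026 (lever about 0.76 rad).
- torch_tall: bystander: black gas hand torch standing on its foot, 174 mm high, 96 x 53 mm; origin under it, 17 mm to its -x side of the foot's middle; the nozzle points to its -x.
- torch_short: bystander: black gas hand torch standing on its foot, 154 mm high, otherwise like the other.
- pickle_bottle: bystander: square white bottle with a red cap, 46 x 46 x 106 mm; origin centre of underside.
- flux_tin: bystander: flat round tin, 63 mm across, 24 mm high; origin centre of underside.

How it is judged:
By the outcome, as a careful person would: the job done as asked, in the order asked, and still so for the second after the job is handed in, with the robot touching nothing.
It also fails if it takes over 72 s, if anything falls off the work surface, if the arm or the gripper's body presses on something with over 40 N, if the wrist force passes 120 N, or if a joint passes its speed limit or range.

## Working session

There is one attempt and no reset: what is moved stays moved. The work goes in short steps, Python scripts to look and compute and a shell command to move; the robot and the scene stay as the last step left them, time stands still between calls to the robot, and variables do not carry over. Pictures are saved under pics/ and viewed, at most 10 in all, crops included, and the job is handed in when it is done.

```bash
ls; mkdir -p pics; cat > h.py <<'E'
import numpy as np,cv2
from rig import bot
from scipy.spatial.transform import Rotation as Ro
def grab(n):
    f=bot.grab_frame(n); return {k:np.array(v) for k,v in f.items()}
def ray(f,u,v,z):
    d=f["R"].T@np.linalg.inv(f["K"])@[u,v,1.]; c=-f["R"].T@f["t"]
    return c+d*(z-c[2])/d[2]
def proj(f,X):
    p=f["K"]@(f["R"]@np.array(X,float)+f["t"]); return p[:2]/p[2]
def Rt():
    q=bot.observe()["tcp_rot"]; return Ro.from_quat([q[1],q[2],q[3],q[0]]).as_matrix()
E
python3 - <<'E'
from h import *
for n in("scene","top"):
    f=grab(n); cv2.imwrite(f"pics/{n}0.png",f["img"]); print(n,-f["R"].T@f["t"],f["R"][2],f["K"][0])
s=bot.observe(); print(s["ee_pos"],Rt().round(3),s["clock"])
E
```

```text
pics
rig.py
steer.py
scene [ 0.14457549 -0.77821299  1.06065839] [ 0.33979644  0.53965162 -0.77026911] [451.88284462   0.         285.94953172]
top [ 0.32268497 -0.15295216  1.69613824] [ 0.12665221  0.01825296 -0.99177923] [546.26901895   0.         279.45862301]
[0.18668991 0.51659809 0.20391998] [[-0.94   0.34  -0.001]
 [ 0.34   0.94  -0.002]
 [-0.    -0.002 -1.   ]] 0.1
```

View pics/top0.png

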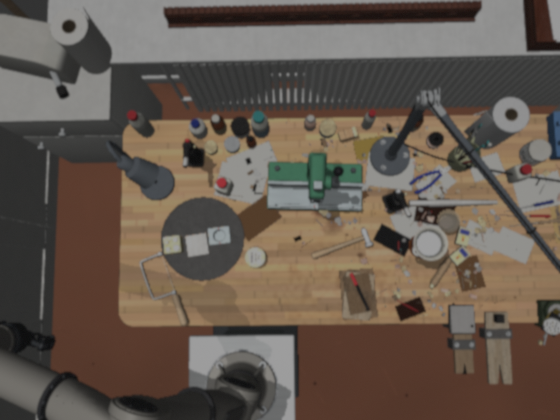

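View pics/scene0.png

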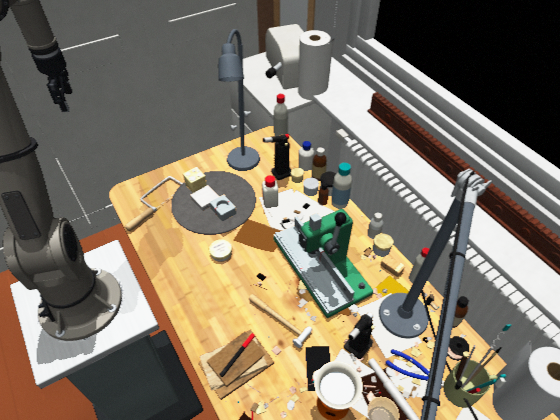

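The top view shows the turntable centred near (203,238) with the row brass (172,243), steel block (197,243), die (219,236). The press is at (315,187), the hammer handle runs (315,255)–(360,242) with its head at (367,238), and the tin is at (255,258). I'll zoom in to get exact pixels.

```bash
python3 - <<'E'
import cv2
a=cv2.imread("pics/top0.png"); c=a[150:275,150:400]; cv2.imwrite("pics/z1.png",cv2.resize(c,None,fx=3.2,fy=3.2,interpolation=cv2.INTER_CUBIC))
a=cv2.imread("pics/scene0.png"); c=a[155:355,160:400]; cv2.imwrite("pics/z2.png",cv2.resize(c,None,fx=3,fy=3,interpolation=cv2.INTER_CUBIC))
E
```

```text
(no output)
```

View pics/z1.png

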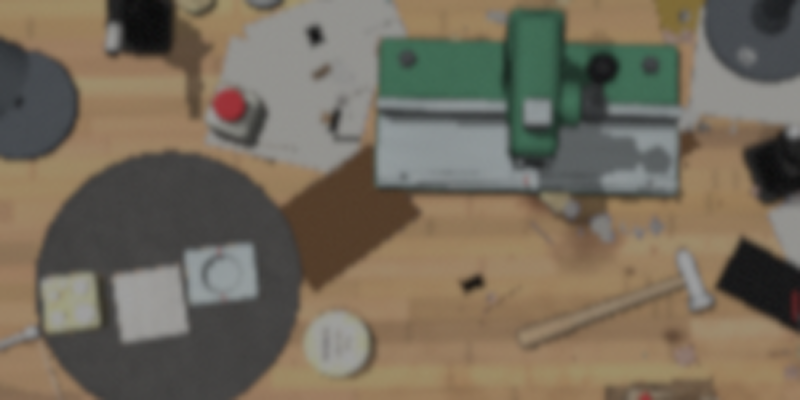

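View pics/z2.png

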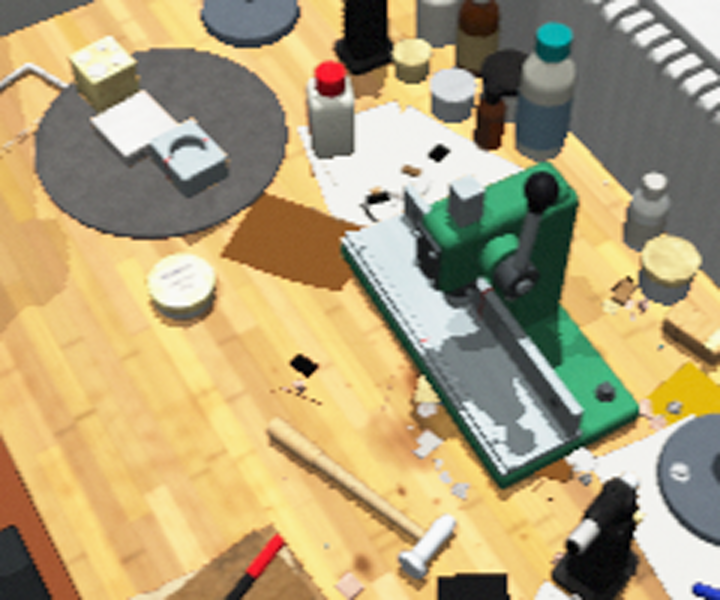

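The zooms (z1 = 3.2x from (150,150), z2 = 3x from (160,155)) show:
- **Die:** top face corners at about (184,249), (252,242), (258,297), (190,306) in z1.
- **Press:** fence top runs (378,105)–(680,113) in z1, lip front (376,187)–(680,195), red mark at (527,180), and knob at (603,67) or z2 (541,190).
- **Hammer:** runs from z1 (522,340) to its head, which spans (683,252)–(704,307).

```bash
cat >> h.py <<'E'
def z1(x,y): return 150+(x+.5)/3.2-.5,150+(y+.5)/3.2-.5
def z2(x,y): return 160+(x+.5)/3-.5,155+(y+.5)/3-.5
def tri(fa,pa,fb,pb):
    A=[];b=[]
    for f,p in((fa,pa),(fb,pb)):
        d=f["R"].T@np.linalg.inv(f["K"])@[*p,1.]; d/=np.linalg.norm(d); c=-f["R"].T@f["t"]; P=np.eye(3)-np.outer(d,d); A.append(P); b.append(P@c)
    return np.linalg.lstsq(np.vstack(A),np.hstack(b),rcond=None)[0]
E
python3 - <<'E'
from h import *
t=grab("top"); s=grab("scene")
np.set_printoptions(precision=4,suppress=True)
P=lambda n,x,y,z:print(n,ray(t,*z1(x,y),z))
Q=lambda n,x,y,z:print(n,ray(s,*z2(x,y),z))
for c in((184,249),(252,242),(258,297),(190,306)): P("die",*c,.07)
P("cup",221,274,.07); P("steel",151,303,.06); P("tt",169,279,.04)
Q("cup s",188,152,.07)
for c in((378,105),(680,113)): P("fence",*c,.07)
for c in((376,186),(680,194)): P("lip",*c,.033)
P("mark",527,180,.036); Q("mark s",422,341,.036)
print("knob",tri(t,z1(603,67),s,z2(541,188)))
P("ham end",524,340,.009); P("hneck",684,283,.009); P("head a",684,252,.02); P("head b",705,307,.02)
Q("ham end s",275,430,.009); Q("head s",428,546,.02)
P("tin",338,343,.024)
# masks
hsv=cv2.cvtColor(t["img"],cv2.COLOR_BGR2HSV)
red=(((hsv[...,0]<8)|(hsv[...,0]>172))&(hsv[...,1]>60)&(hsv[...,2]>60))
ys,xs=np.nonzero(red[195:216,300:330]); print("red top",[(x+300,y+195) for x,y in zip(xs,ys)])
hs=cv2.cvtColor(s["img"],cv2.COLOR_BGR2HSV)
red=(((hs[...,0]<8)|(hs[...,0]>172))&(hs[...,1]>60)&(hs[...,2]>60))
ys,xs=np.nonzero(red[215:300,270:360]); print("red sc",[(x+270,y+215,ray(s,x+270,y+215,.036)) for x,y in zip(xs,ys)])
g=t["img"][230:265,185:240]; m=((hsv[...,1]<60)&(hsv[...,2]>110)).astype(np.uint8)[215:265,160:240]
for c in cv2.findContours(m,cv2.RETR_EXTERNAL,cv2.CHAIN_APPROX_NONE)[0]:
    if len(c)>25: 
        b=cv2.boxPoints(cv2.minAreaRect(c))+[160,215]; print("blob",b.round(1).tolist(),[ray(t,*p,.065)[:2].round(4) for p in b])
E
```

```text
die [0.4747 0.0943 0.07  ]
die [0.4804 0.0305 0.07  ]
die [0.4289 0.0249 0.07  ]
die [0.4213 0.0885 0.07  ]
cup [0.4508 0.0595 0.07  ]
steel [0.4252 0.1267 0.06  ]
tt [0.4491 0.1131 0.04  ]
cup s [0.4497 0.055  0.07  ]
fence [ 0.6086 -0.0887  0.07  ]
fence [ 0.5966 -0.3727  0.07  ]
lip [ 0.5363 -0.0846  0.033 ]
lip [ 0.5244 -0.3752  0.033 ]
mark [ 0.5396 -0.2293  0.036 ]
mark s [ 0.5382 -0.2288  0.036 ]
knob [ 0.6027 -0.2834  0.2669]
ham end [ 0.3881 -0.2245  0.009 ]
hneck [ 0.4408 -0.3796  0.009 ]
head a [ 0.4698 -0.3791  0.02  ]
head b [ 0.4169 -0.3974  0.02  ]
ham end s [ 0.3878 -0.2251  0.009 ]
head s [ 0.44   -0.3907  0.02  ]
tin [ 0.3869 -0.0465  0.024 ]
red top []
red sc [(np.int64(323), np.int64(251), array([ 0.6231, -0.2135,  0.036 ])), (np.int64(321), np.int64(252), array([ 0.6164, -0.2134,  0.036 ])), (np.int64(300), np.int64(268), array([ 0.538 , -0.2274,  0.036 ])), (np.int64(301), np.int64(268), array([ 0.5403, -0.2288,  0.036 ]))]
blob [[162.1, 236.1], [178.8, 234.2], [180.7, 251.7], [164.1, 253.5]] [array([0.4511, 0.2306]), array([0.456 , 0.1804]), array([0.4036, 0.174 ]), array([0.3987, 0.224 ])]
blob [[184.4, 235.2], [205.4, 232.0], [208.7, 253.4], [187.7, 256.7]] [array([0.4527, 0.1634]), array([0.4616, 0.1003]), array([0.3973, 0.0901]), array([0.3885, 0.1529])]
blob [[207.0, 227.9], [228.3, 225.2], [230.4, 242.2], [209.1, 244.9]] [array([0.474 , 0.0956]), array([0.4811, 0.0315]), array([0.43  , 0.0251]), array([0.4229, 0.089 ])]
```

```bash
cat > go.py <<'E'
import sys
from h import *
def delta(x,y,z,yaw):  # yaw: world angle of tool y axis (half-turn symmetric: nearest to present)
    R=Rt(); p=np.array(bot.observe()["ee_pos"]); cur=np.arctan2(R[1,1],R[0,1])
    dy=(yaw-cur+np.pi/2)%np.pi-np.pi/2; a=cur+dy
    T=np.column_stack([[np.cos(a-np.pi/2)*-1,-np.sin(a-np.pi/2),0],[np.cos(a),np.sin(a),0],[0,0,-1.]])
    if np.linalg.det(T)<0: T[:,0]*=-1
    d=R.T@(np.array([x,y,z])-p); r=Ro.from_matrix(R.T@T).as_rotvec()
    print("d",d.round(4),"r",r.round(3),"q7",round(float(bot.observe()["q"][6]),2),"t",round(bot.observe()["clock"],2))
O=np.array([.5703,-.2298]); PY=-.041
ex=np.array([np.cos(PY),np.sin(PY)]); ey=np.array([-np.sin(PY),np.cos(PY)])
def W(px,py): return O+ex*px+ey*py
if __name__=="__main__":
    a=[float(v) for v in sys.argv[2:]]
    if sys.argv[1]=="p": w=W(a[0],a[1]); delta(w[0],w[1],a[2],a[3]+PY)
    else: delta(*a)
E
python3 go.py w .451 .0597 .14 .11
```

```text
d [-0.4039 -0.34    0.0647] r [-1.000e-03  1.000e-03  1.114e+00] q7 -0.03 t 0.2
```

```bash
python3 steer.py '[[1,-0.404,-0.34,0.065,0,0,1.114],[1,-0.404,-0.34,0.065,0,0,1.114],[1,-0.404,-0.34,0.065,0,0,1.114],[1,-0.404,-0.34,0.065,0,0,1.114],[1,-0.404,-0.34,0.065,0,0,1.114],[1,-0.404,-0.34,0.065,0,0,1.114],[1,-0.404,-0.34,0.065,0,0,1.114],[1,-0.404,-0.34,0.065,0,0,1.114],[1,-0.404,-0.34,0.065,0,0,1.114],[1,-0.404,-0.34,0.065,0,0,1.114],[1,-0.404,-0.34,0.065,0,0,1.114],[1,-0.404,-0.34,0.065,0,0,1.114],[1,-0.404,-0.34,0.065,0,0,1.114],[1,-0.404,-0.34,0.065,0,0,1.114],[1,-0.404,-0.34,0.065,0,0,1.114],[1,-0.404,-0.34,0.065,0,0,1.114]]' 60; python3 go.py w .451 .0597 .044 .11
```

```text
clock: 1.53
ee_pos: [0.4508, 0.0609, 0.1397]
tcp_rot: [-0.001, 0.667, 0.745, -0.0]
wrist_force: [0.1, 0.8, -0.2]
grip_width: 1.001
grip_force: 0.0
d [-0.0013  0.0001  0.0957] r [-0.001 -0.001  0.   ] q7 0.05 t 1.53
```

```bash
python3 steer.py '[[1,-0.001,0,0.04,0,0,0],[1,-0.001,0,0.075,0,0,0],[1,-0.001,0,0.096,0,0,0],[1,-0.001,0,0.096,0,0,0],[0,-0.001,0,0.096,0,0,0],[0,-0.001,0,0.096,0,0,0],[0,-0.001,0,0.096,0,0,0],[0,-0.001,0,0.096,0,0,0],[0,-0.001,0,0.096,0,0,0],[0,-0.001,0,0.096,0,0,0]]' 60; python3 go.py w .451 .0597 .12 .11
```

```text
clock: 2.37
ee_pos: [0.4522, 0.0595, 0.0448]
tcp_rot: [0.0, 0.667, 0.745, 0.001]
wrist_force: [-0.8, -0.6, -0.6]
grip_width: 0.142
grip_force: 0.0
d [ 0.0004 -0.001  -0.0752] r [ 0.002 -0.001  0.   ] q7 0.14 t 2.37
```

```bash
python3 - <<'E'
from h import *
s=grab("scene"); t=grab("top"); print(bot.observe()["grip_width"],bot.observe()["grip_force"])
a=cv2.resize(s["img"][130:260,150:310],None,fx=2.5,fy=2.5,interpolation=cv2.INTER_CUBIC)
b=cv2.resize(t["img"][190:290,150:310],None,fx=2.5,fy=2.5,interpolation=cv2.INTER_CUBIC)
cv2.imwrite("pics/g1.png",np.vstack([a,b]))
E
```

```text
0.001843774306239549 0.0
```

View pics/g1.png

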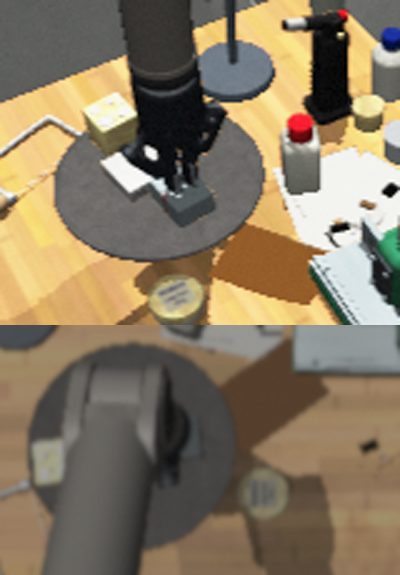

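The image shows the fingers shut at the left end of the die, near scene crop (180,180), instead of round it. I'll check where the measured TCP projects.

```bash
python3 - <<'E'
from h import *
s=grab("scene"); t=grab("top"); o=bot.observe(); p=np.array(o["ee_pos"]); print(p,o["q"],o["wrist_force"],o["clock"])
for X in(p,p+[0,0,.05],[.451,.0597,.07]):
  print(proj(s,X),(proj(s,X)-[150,130])*2.5,proj(t,X))
a=cv2.resize(s["img"][170:240,180:260],None,fx=8,fy=8,interpolation=cv2.INTER_CUBIC); 
cv2.circle(a,tuple(((proj(s,p)-[180,170])*8).astype(int)),5,(0,0,255),1)
cv2.imwrite("pics/g2.png",a)
E
```

```text
[0.4515196  0.05923921 0.04404971] [-0.59899545  0.31141891  0.51896475  1.99500899 -0.19809108  0.88345973
  0.13559428] [-0.17023894  0.64257644  0.00685908] 2.5667
[223.12404024 209.95084886] [182.81010061 199.87712214] [219.93333259 235.70644573]
[221.38791197 198.61862894] [178.46977992 171.54657236] [217.76037827 234.41463155]
[222.00477533 204.12027865] [180.01193833 185.30069661] [218.66789013 235.22138312]
```

View pics/g2.png

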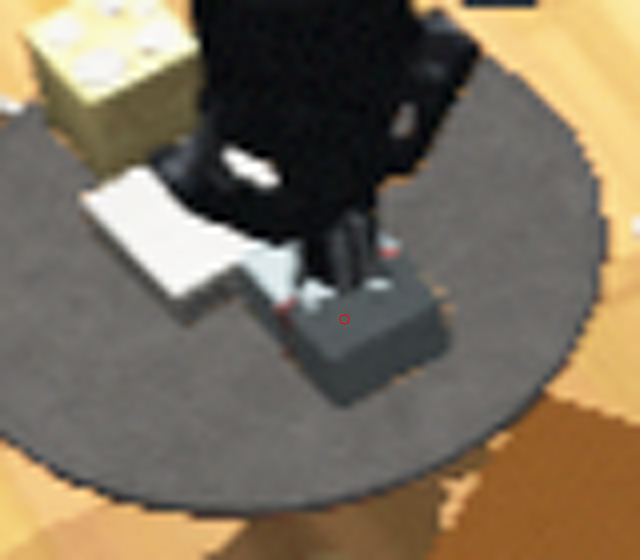

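The red-line ends are visible either side of the fingers at (285,303) and (388,250), so the fingertips look to be inside the cup. They appear about 19 mm higher than the reported TCP. I'll lift and check the TCP height against the image.

```bash
python3 steer.py '[[0,0,0,-0.04,0,0,0],[0,0,0,-0.08,0,0,0],[0,0,0,-0.08,0,0,0],[0,0,0,-0.08,0,0,0]]'; python3 - <<'E'
from h import *
s=grab("scene"); o=bot.observe(); p=np.array(o["ee_pos"]); print(p,o["grip_width"])
A=s["img"]; a=cv2.resize(A[140:240,170:270],None,fx=6,fy=6,interpolation=cv2.INTER_CUBIC)
for X in (p,p+[0,0,.02]): cv2.circle(a,tuple(((proj(s,X)-[170,140]+.5)*6).astype(int)),4,(0,0,255),1)
cv2.imwrite("pics/g3.png",a)
t=grab("top"); hsv=cv2.cvtColor(t["img"],cv2.COLOR_BGR2HSV)
E
```

```text
clock: 2.9
ee_pos: [0.4537, 0.0596, 0.1263]
tcp_rot: [0.002, 0.667, 0.745, 0.003]
wrist_force: [-0.3, 0.0, 0.4]
grip_width: 0.001
grip_force: 0.0
[0.45182308 0.05944702 0.12449559] 0.003540372247962562
```

View pics/g3.png

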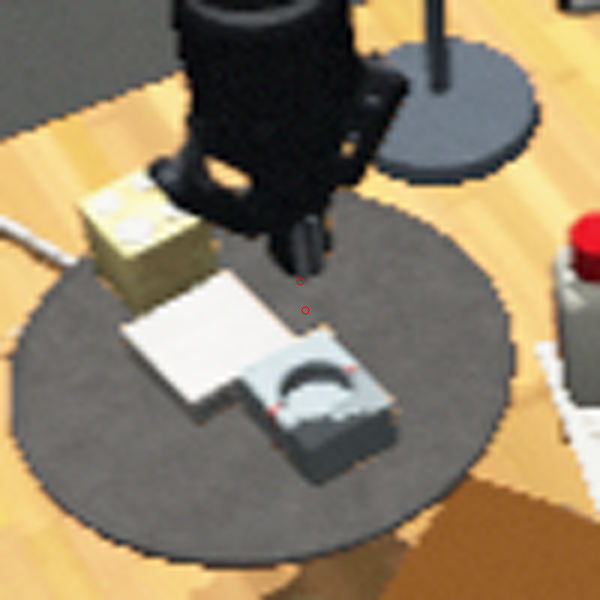

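The die is unmoved. The shut fingertips show at (300,276), while the reported TCP projects to (305,310) and TCP+20 mm to (300,282). So the real tips sit about 23 mm above the reported TCP. I'll build that offset into the helper and regrasp lower, watching the force.

```bash
sed -i 's/np.array(\[x,y,z\])-p/np.array([x,y,z-.023])-p/' go.py; python3 steer.py '[[1,0,0,0,0,0,0],[1,0,0,0,0,0,0],[1,0,0,0,0,0,0],[1,0,0,0,0,0,0],[1,0,0,0,0,0,0],[1,0,0,0,0,0,0]]'; python3 go.py w .451 .0597 .047 .11
```

```text
clock: 3.5
ee_pos: [0.4513, 0.0592, 0.1237]
tcp_rot: [-0.0, 0.667, 0.745, -0.0]
wrist_force: [0.1, -0.1, 0.5]
grip_width: 0.847
grip_force: 0.0
d [ 0.0006 -0.0002  0.0997] r [-0.  0.  0.] q7 0.06 t 3.5
```

```bash
python3 steer.py '[[1,0,0,0.04,0,0,0],[1,0,0,0.075,0,0,0],[1,0,0,0.09,0,0,0],[1,0,0,0.099,0,0,0],[1,0,0,0.099,0,0,0],[1,0,0,0.099,0,0,0],[0,0,0,0.099,0,0,0],[0,0,0,0.099,0,0,0],[0,0,0,0.099,0,0,0],[0,0,0,0.099,0,0,0],[0,0,0,0.099,0,0,0],[0,0,0,0.099,0,0,0]]' 60
```

```text
clock: 4.5
ee_pos: [0.4524, 0.0595, 0.0263]
tcp_rot: [0.0, 0.667, 0.745, 0.001]
wrist_force: [-0.3, -0.7, 4.9]
grip_width: 0.57
grip_force: 64.9
```

```bash
python3 steer.py '[[0,0,0,-0.03,0,0,0],[0,0,0,-0.06,0,0,0],[0,0,0,-0.06,0,0,0],[0,0,0,-0.06,0,0,0]]'; python3 go.py w .45 -.13 .1 -.041; python3 go.py w .45 -.13 .0105 -.041
```

```text
clock: 4.83
ee_pos: [0.4527, 0.0597, 0.0861]
tcp_rot: [0.001, 0.667, 0.745, 0.002]
wrist_force: [-0.9, 0.2, -4.9]
grip_width: 0.563
grip_force: 65.5
d [-0.1882 -0.0236  0.0088] r [ 0.004 -0.001  0.151] q7 0.1 t 4.83
d [-0.1883 -0.024   0.0983] r [ 0.004 -0.001  0.151] q7 0.1 t 4.83
```

```bash
python3 steer.py '[[0,-0.188,-0.024,0.01,0,0,0.151],[0,-0.188,-0.024,0.01,0,0,0.151],[0,-0.188,-0.024,0.01,0,0,0.151],[0,-0.188,-0.024,0.01,0,0,0.151],[0,-0.188,-0.024,0.01,0,0,0.151],[0,-0.188,-0.024,0.03,0,0,0.151],[0,-0.188,-0.024,0.06,0,0,0.151],[0,-0.188,-0.024,0.08,0,0,0.151],[0,-0.188,-0.024,0.09,0,0,0.151],[0,-0.188,-0.024,0.094,0,0,0.151],[0,-0.188,-0.024,0.097,0,0,0.151],[0,-0.188,-0.024,0.097,0,0,0.151]]'; python3 go.py w .45 -.13 .01 -.041
```

```text
clock: 5.83
ee_pos: [0.4484, -0.1302, -0.0122]
tcp_rot: [0.0, 0.721, 0.693, -0.0]
wrist_force: [-0.2, 0.6, -5.2]
grip_width: 0.568
grip_force: 65.4
d [0.0003 0.0016 0.0008] r [0. 0. 0.] q7 0.54 t 5.83
```

```bash
python3 steer.py '[[0,0,0,0.002,0,0,0],[0,0,0,0.0025,0,0,0],[0,0,0,0.0025,0,0,0],[1,0,0,0.001,0,0,0],[1,0,0,0,0,0,0],[1,0,0,0,0,0,0],[1,0,0,0,0,0,0],[1,0,0,-0.04,0,0,0],[1,0,0,-0.065,0,0,-0.1],[1,0,0,-0.065,0,0,-0.3],[1,0,0,-0.065,0,0,-0.5],[1,0,0,-0.065,0,0,-0.7],[1,0,0,-0.065,0,0,-0.9],[1,0,0,-0.065,0,0,-1.1],[1,0,0,-0.065,0,0,-1.3],[1,0,0,-0.065,0,0,-1.57],[1,0,0,-0.065,0,0,-1.57],[1,0,0,-0.065,0,0,-1.57],[1,0,0,-0.065,0,0,-1.57],[1,0,0,-0.065,0,0,-1.57]]'; python3 - <<'E'
from go import *
t=grab("top"); hsv=cv2.cvtColor(t["img"],cv2.COLOR_BGR2HSV)
u=proj(t,[.45,-.13,.03]); print(u)
cv2.imwrite("pics/d.png",t["img"])
delta(.4487,-.1302,.0105,PY+np.pi/2)
E
```

```text
clock: 7.5
ee_pos: [0.4484, -0.1305, 0.0532]
tcp_rot: [0.0, 0.065, 0.998, -0.0]
wrist_force: [0.5, -0.2, 0.7]
grip_width: 0.999
grip_force: 0.0
[282.32027554 235.71104727]
d [-0.0002  0.0003  0.0657] r [ 0.     0.001 -0.086] q7 1.81 t 7.55
```

```bash
python3 steer.py '[[1,0,0,0.01,0,0,-0.086],[1,0,0,0.04,0,0,-0.086],[1,0,0,0.055,0,0,-0.086],[1,0,0,0.063,0,0,-0.086],[1,0,0,0.0655,0,0,-0.086],[1,0,0,0.0655,0,0,-0.086],[0,0,0,0.0655,0,0,-0.086],[0,0,0,0.0655,0,0,-0.086],[0,0,0,0.0655,0,0,-0.086],[0,0,0,0.0655,0,0,-0.086],[0,0,0,0.0655,0,0,-0.086],[0,0,0,0,0,0,-0.086],[0,0,0,-0.05,0,0,-0.086],[0,0,0,-0.05,0,0,-0.086],[0,0,0,-0.05,0,0,-0.086]]' 60;  python3 go.py p 0 .107 .14 1.5708;  python3 go.py p 0 .107 .0415 1.5708
```

```text
clock: 8.8
ee_pos: [0.4538, -0.132, 0.1096]
tcp_rot: [0.007, 0.026, 1.0, -0.001]
wrist_force: [3.3, -0.4, -3.3]
grip_width: 0.728
grip_force: 71.7
d [-0.1203  0.0153 -0.0057] r [-0.002  0.015 -0.01 ] q7 1.86 t 8.8
d [-0.1189  0.0155  0.0928] r [-0.002  0.015 -0.01 ] q7 1.86 t 8.8
```

```bash
python3 steer.py '[[0,-0.03,0,0,0,0.015,-0.01],[0,-0.06,0.01,0,0,0.015,-0.01],[0,-0.09,0.015,0,0,0.015,-0.01],[0,-0.12,0.015,0,0,0.015,-0.01],[0,-0.12,0.015,0,0,0.015,-0.01],[0,-0.12,0.015,0.03,0,0.015,-0.01],[0,-0.12,0.015,0.05,0,0.015,-0.01],[0,-0.12,0.015,0.05,0,0.015,-0.01],[0,-0.12,0.015,0.05,0,0.015,-0.01],[0,-0.12,0.015,0.05,0,0.015,-0.01]]';  python3 go.py p 0 .107 .0415 1.5708; python3 - <<'E'
from h import *
s=grab("scene"); cv2.imwrite("pics/p1.png",cv2.resize(s["img"][190:330,240:380],None,fx=4.2,fy=4.2,interpolation=cv2.INTER_CUBIC))
E
```

```text
clock: 9.63
ee_pos: [0.569, -0.1216, 0.0533]
tcp_rot: [-0.007, 0.02, 1.0, 0.0]
wrist_force: [0.2, 0.5, -3.6]
grip_width: 0.727
grip_force: 71.6
d [-0.0062 -0.0011  0.0347] r [-0.    -0.014  0.   ] q7 1.85 t 9.63
```

View pics/p1.png

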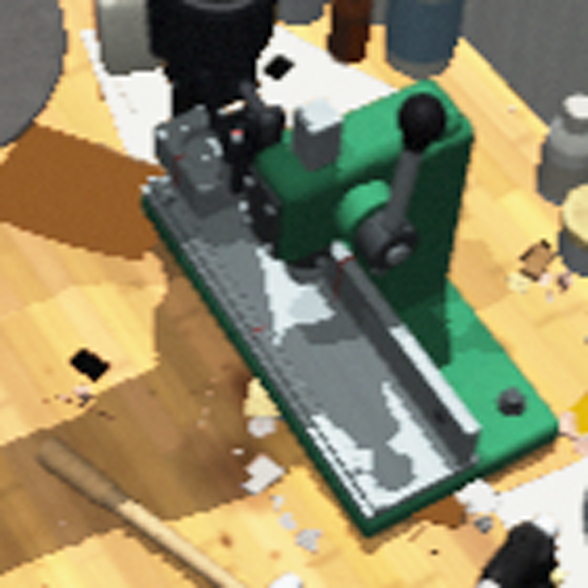

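The die hangs over the left end of the channel, at about (195,165), slightly nearer the robot than the slot. I'll shift it 6 mm and lower it gently, with force checks.

```bash
python3 steer.py '[[0,-0.006,-0.001,0,0,-0.014,0],[0,-0.006,-0.001,0,0,-0.014,0],[0,-0.006,-0.001,0.01,0,-0.014,0],[0,-0.006,-0.001,0.018,0,-0.014,0],[0,-0.006,-0.001,0.023,0,-0.014,0],[0,-0.006,-0.001,0.026,0,-0.014,0],[0,-0.006,-0.001,0.028,0,-0.014,0],[0,-0.006,-0.001,0.028,0,-0.014,0]]';  python3 go.py p 0 .107 .0415 1.5708
```

```text
clock: 10.35
ee_pos: [0.5738, -0.1224, 0.0249]
tcp_rot: [-0.001, 0.02, 1.0, 0.0]
wrist_force: [-1.4, 0.4, -1.7]
grip_width: 0.724
grip_force: 72.0
d [-0.0009 -0.0005  0.0064] r [ 0.001 -0.002  0.   ] q7 1.87 t 10.35
```

```bash
python3 steer.py '[[0,0,0,0.002,0,0,0],[0,0,0,0.004,0,0,0],[0,0,0,0.004,0,0,0],[0,0,0,0.004,0,0,0]]';  python3 go.py p 0 .107 .0415 1.5708; python3 - <<'E'
from h import *
s=grab("scene"); a=cv2.resize(s["img"][215:255,265:315],None,fx=15,fy=15,interpolation=cv2.INTER_CUBIC);cv2.imwrite("pics/p2.png",a)
E
```

```text
clock: 10.68
ee_pos: [0.5757, -0.1227, 0.0235]
tcp_rot: [0.001, 0.02, 1.0, 0.0]
wrist_force: [-2.4, 0.6, 9.6]
grip_width: 0.726
grip_force: 73.4
d [ 0.0011 -0.0002  0.005 ] r [0.    0.002 0.   ] q7 1.87 t 10.68
```

View pics/p2.png

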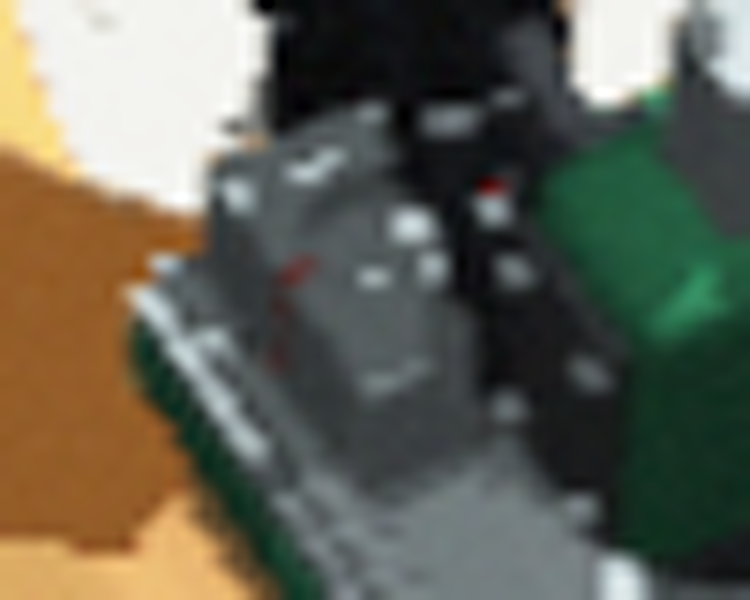

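The die's front red line, (300,268) to (275,360), shows nearly its whole 28–30 mm height, and contact came 6 mm early. The die is resting on the lip. I'll measure its front face against the lip.

```bash
python3 - <<'E'
from go import *
s=grab("scene")
c=lambda x,y:(265+(x+.5)/15-.5,215+(y+.5)/15-.5)
for p,z in(((300,268),.066),((275,362),.037)):
    X=ray(s,*c(*p),z)[:2]; d=X-O; print(X,"press",d@ex,d@ey)
print((np.array(bot.observe()["ee_pos"])[:2]-O)@ex)
E
```

```text
[ 0.55373936 -0.12179589] press -0.020973651315965704 0.1072345522713382
[ 0.54984382 -0.11936739] press -0.024965460215698024 0.1095013374023694
0.001021166887588889
```

```bash
python3 steer.py '[[0,0.001,0,0,0,0,0],[0,0.002,0,0,0,0,0],[0,0.003,0,0,0,0,0],[0,0.003,0,0,0,0,0]]';  python3 go.py p 0 .107 .0415 1.5708
```

```text
clock: 11.12
ee_pos: [0.5754, -0.1227, 0.024]
tcp_rot: [0.004, 0.02, 1.0, -0.0]
wrist_force: [0.5, 1.1, 6.4]
grip_width: 0.722
grip_force: 73.0
d [ 0.0008 -0.0002  0.0055] r [-0.     0.008  0.001] q7 1.87 t 11.12
```

```bash
python3 steer.py '[[0,-0.002,0,0,0,0,0],[0,-0.004,0,0,0,0,0],[0,-0.005,0,0,0,0,0],[0,-0.005,0,0,0,0,0]]';  python3 go.py p 0 .107 .0415 1.5708
```

```text
clock: 11.45
ee_pos: [0.576, -0.1227, 0.0231]
tcp_rot: [-0.001, 0.02, 1.0, 0.0]
wrist_force: [-5.5, 1.1, 10.7]
grip_width: 0.728
grip_force: 73.5
d [ 0.0013 -0.0002  0.0046] r [ 0.001 -0.002  0.   ] q7 1.87 t 11.45
```

```bash
python3 - <<'E'
from go import *
s=grab("scene")
def q(px,py,z):
    w=W(px,py); u=proj(s,[*w,z]); return ((u-[265,215]+.5)*15-.5).round(0)
yc=(np.array(bot.observe()["ee_pos"])[:2]-O)@ey; print(yc)
for x0 in(-.0025,0,.0025):
  for b in(.03,.036):
    print(x0,b,"line top",q(x0-.025,yc,b+.03),"line bot",q(x0-.025,yc,b),"RF bot",q(x0-.025,yc-.032,b),"RB top",q(x0+.025,yc-.032,b+.03), "LFtop",q(x0-.025,yc+.032,b+.03))
print("lip top inner",q(-.0275,.09,.036),q(-.0275,.144,.036),"mark lip",q(-.0315,0,.036),"fence back left",q(.0275,.144,.07))
g=cv2.cvtColor(s["img"],cv2.COLOR_BGR2GRAY); u=proj(s,[*W(0,yc),.06]).astype(int); print(u); print(g[225:252,276:300])
E
```

```text
0.10723298364398927
-0.0025 0.03 line top [269. 301.] line bot [269. 398.] RF bot [352. 518.] RB top [588. 317.] LFtop [187. 184.]
-0.0025 0.036 line top [269. 281.] line bot [269. 379.] RF bot [353. 499.] RB top [589. 297.] LFtop [187. 164.]
0 0.03 line top [281. 296.] line bot [281. 393.] RF bot [364. 513.] RB top [600. 312.] LFtop [199. 179.]
0 0.036 line top [281. 276.] line bot [281. 374.] RF bot [364. 494.] RB top [601. 292.] LFtop [198. 159.]
0.0025 0.03 line top [293. 291.] line bot [292. 388.] RF bot [375. 507.] RB top [611. 307.] LFtop [210. 174.]
0.0025 0.036 line top [293. 271.] line bot [292. 369.] RF bot [376. 488.] RB top [612. 287.] LFtop [210. 154.]
lip top inner [314. 443.] [176. 245.] mark lip [539. 804.] fence back left [428.  24.]
[291 230]
[[242 243 219 147 112 101  95  91  87  90  88  89  91  92  85  51  15  22
   18  14  22  15  16  19]
 [243 243 205 112  91  91  91  94  91 155 144  87  84  75  66  43  17  20
   23  20  19  20  40  33]
 [243 243 191 100 168 148  92  91  91  96  90  70  64  65  63  56  32  23
   22  22  18  40  59  42]
 [235 243 190  61 159 154
[... 1699 characters left out ...]
71  36  43  57 123 124  70  80  90  78  70  67  63  63  63  64  60
   69  72  82  87  87  80]
 [104  81  45  36  48  67  84  80  69 104 122 105  79  64  63  63  68  78
   88  87 107 106  89  89]
 [106  95  68  45  37  48  63  81  80 113 131 122  94  69  72  80  86  85
  107 121 121 107 107 104]
 [154 139  85  59  35  42  54 110 131  94 106 126 115  98  86  88 107 119
  123 124 124 122 124 126]
 [185 144  87  68  46  36  44  66 108 108  92 112 123 115 113 119 121 122
  121 122 122 122 124 127]
 [190 186 140  86  69  44  42  58  82 108 107 127 132 122 102 107 122 123
  122 124 122 124 124 128]
 [191 189 185 140  85  59  36  53  67 110 130  94 105 126 128 128 122 122
  123 124 123 124 121 123]]
```

The line's lean (top (300,268), bottom (275,362), against a vertical prediction) means the die is tilted about 0.12 rad. Its front edge is on the lip and its back is on the floor. I'll unload it, move it away from the robot and press down again.

```bash
python3 steer.py '[[0,0,0,-0.004,0,0,0],[0,0,0,-0.004,0,0,0],[0,-0.002,0,-0.004,0,0,0],[0,-0.004,0,-0.004,0,0,0],[0,-0.004,0,-0.004,0,0,0],[0,-0.004,0,-0.004,0,0,0]]';  python3 go.py p 0 .107 .0415 1.5708
```

```text
clock: 12.0
ee_pos: [0.5799, -0.1228, 0.024]
tcp_rot: [-0.001, 0.02, 1.0, 0.0]
wrist_force: [-0.3, 0.0, -5.0]
grip_width: 0.723
grip_force: 71.8
d [ 0.0052 -0.0003  0.0055] r [ 0.    -0.002  0.   ] q7 1.87 t 12.0
```

```bash
python3 steer.py '[[0,0,0,0.003,0,0,0],[0,0,0,0.005,0,0,0],[0,0,0,0.006,0,0,0],[0,0,0,0.006,0,0,0]]';  python3 go.py p 0 .107 .0415 1.5708
```

```text
clock: 12.33
ee_pos: [0.58, -0.1229, 0.0195]
tcp_rot: [-0.001, 0.02, 1.0, 0.0]
wrist_force: [-3.6, 1.4, 3.2]
grip_width: 0.727
grip_force: 72.5
d [ 0.0053 -0.0002  0.0011] r [ 0.    -0.002  0.   ] q7 1.87 t 12.33
```

```bash
python3 steer.py '[[0,0,0,0.002,0,0,0],[0,0,0,0.003,0,0,0],[0,0,0,0.003,0,0,0],[0.8,0,0,0,0,0,0],[1,0,0,0,0,0,0],[1,0,0,0,0,0,0],[1,0,0,0,0,0,0],[1,0,0,0,0,0,0],[1,0,0,-0.04,0,0,0],[1,0,0,-0.08,0,0,0],[1,0,0,-0.12,0,0,0],[1,0.04,0,-0.12,0,0,0],[1,0.08,0,-0.12,0,0,0],[1,0.12,0,-0.12,0,0,0],[1,0.15,0,-0.12,0,0,0],[1,0.15,0,-0.12,0,0,0],[1,0.15,0,-0.12,0,0,0]]'; python3 go.py w .416 -.312 .13 .32; python3 - <<'E'
from go import *
s=grab("scene"); t=grab("top")
def reds(f,n,z,uv):
    hs=cv2.cvtColor(f["img"],cv2.COLOR_BGR2HSV); u,v=uv
    m=((hs[...,0]<10)|(hs[...,0]>170))&(hs[...,1]>70)&(hs[...,2]>50)
    for y,x in zip(*np.nonzero(m)):
        if abs(x-u)<16 and abs(y-v)<16:
            d=ray(f,x,y,z)[:2]-O; print(n,x,y,hs[y,x],"p",(d@ex).round(4),(d@ey).round(4))
c=[*W(0,.107),.06]
reds(s,"s",.06,proj(s,c)); reds(t,"t",.06,proj(t,c))
def q(px,py,z): return proj(s,[*W(px,py),z]).round(1)
print("expect line",q(-.025,.107,.06),q(-.025,.107,.03))
g=cv2.cvtColor(t["img"],cv2.COLOR_BGR2HSV); u=proj(t,c).astype(int); print(u); print(g[u[1]-14:u[1]+14,u[0]-16:u[0]+16,2])
E
```

```text
clock: 13.75
ee_pos: [0.4294, -0.1166, 0.1389]
tcp_rot: [-0.0, 0.021, 1.0, 0.001]
wrist_force: [-0.2, -0.3, 0.1]
grip_width: 1.005
grip_force: 0.0
d [ 0.0052 -0.1958  0.0317] r [ 1.000e-03 -1.000e-03  1.209e+00] q7 1.82 t 13.75
s 299 227 [  0  84 185] p 0.0266 0.1083
s 300 227 [  4 119 116] p 0.0291 0.1069
s 298 228 [  0  88 162] p 0.0223 0.1066
s 286 233 [179  71 204] p -0.0161 0.1074
s 284 234 [  0  76 110] p -0.0227 0.1071
expect line [283.3 234.3] [283.3 240.8]
[279 193]
[[145 148 146 138 123 109 106 108 108 109 108 107 105 105 104 104 103 103
  102 100 101 102 102 103 103 103 103 105 106 106 106 105]
 [149 149 146 138 124 117 119 119 119 121 119 116 114 112 112 110 108 105
  101 100 101 102 103 106 107 108 108 109 109 109 110 111]
 [150 147 142 138 130 130 137 136 137 137 135 133 132 131 131 127 124 120
  114 111 113 115 118 124 127 127 128 128 127 128 129 130]
 [150 146 141 137 132 134 140 142 142 141 141 140 139 139 140 137 132 128
  123 122 124 126 130 138 141 142 144 145 145 145 146 146]
 [150 148 144 140 127 118 123 127 129 128 127 127 127 129 129 127 120 116
  114 116 120 
[... 2404 characters left out ...]
7 106 106  98  85  81  97 121 132]
 [ 84  85  84  86 107 133 130 115 106 103  99  91  84  81  82  80  81  83
   86  86  83  82  80  80  79  78  77  75  79  98 120 130]
 [ 81  82  82  82 106 138 144 136 128 123 118 106  95  90  95  97 100 100
   99  95  90  86  84  82  81  80  80  82  87 101 118 125]
 [ 78  77  76  77 105 136 149 148 145 142 137 124 105  99 109 118 122 123
  121 117 114 110 108 108 107 106 105 106 108 114 122 125]
 [ 77  74  69  69  96 126 141 146 147 146 141 128 110 104 115 125 131 131
  129 127 125 124 123 121 122 121 121 121 121 121 123 123]
 [ 81  76  65  62  85 112 127 136 139 139 134 123 112 109 116 123 125 121
  116 114 114 114 114 115 114 114 115 117 117 116 114 115]]
```

The die lies flat in the channel with its line ends at press x −0.023 and +0.027, y +0.107, as wanted. Hammer next.

```bash
python3 steer.py '[[0.45,0,-0.03,0,0,0,0.12],[0.45,0,-0.06,0,0,0,0.24],[0.45,0,-0.09,0,0,0,0.36],[0.45,0,-0.12,0.01,0,0,0.48],[0.45,0,-0.15,0.02,0,0,0.6],[0.45,0.005,-0.18,0.03,0,0,0.72],[0.45,0.005,-0.19,0.03,0,0,0.84],[0.45,0.005,-0.19,0.03,0,0,0.96],[0.45,0.005,-0.19,0.03,0,0,1.08],[0.45,0.005,-0.19,0.03,0,0,1.209],[0.45,0.005,-0.19,0.03,0,0,1.209],[0.45,0.005,-0.19,0.03,0,0,1.209],[0.45,0.005,-0.19,0.03,0,0,1.209]]'; python3 go.py w .415 -.307 .006 .317;
```

```text
clock: 14.93
ee_pos: [0.4188, -0.3066, 0.1088]
tcp_rot: [-0.0, 0.583, 0.812, -0.001]
wrist_force: [-0.5, -0.2, 0.2]
grip_width: 0.451
grip_force: 0.0
d [ 0.0009 -0.0036  0.1258] r [-0.001  0.     0.008] q7 1.16 t 14.93
```

```bash
python3 steer.py '[[0.45,0.001,-0.004,0.04,0,0,0.008],[0.45,0.001,-0.004,0.08,0,0,0.008],[0.45,0.001,-0.004,0.105,0,0,0.008],[0.45,0.001,-0.004,0.12,0,0,0.008],[0.45,0.001,-0.004,0.1255,0,0,0.008],[0.45,0.001,-0.004,0.1255,0,0,0.008],[0,0.001,-0.004,0.1255,0,0,0.008],[0,0.001,-0.004,0.1255,0,0,0.008],[0,0.001,-0.004,0.1255,0,0,0.008],[0,0.001,-0.004,0.1255,0,0,0.008],[0,0.001,-0.004,0.1255,0,0,0.008]]' 100; python3 go.py w .415 -.307 .006 .317;
```

```text
clock: 15.85
ee_pos: [0.4154, -0.3077, -0.0147]
tcp_rot: [0.002, 0.588, 0.809, 0.0]
wrist_force: [1.1, 0.8, 6.3]
grip_width: 0.14
grip_force: 98.2
d [ 0.0008 -0.0002  0.0023] r [ 0.002  0.003 -0.003] q7 1.26 t 15.85
```

```bash
python3 steer.py '[[0,0,0,-0.02,0,0,0],[0,0,0,-0.06,0,0,0],[0,0,0,-0.1,0,0,0],[0,0,0,-0.13,0,0,0],[0,0,0,-0.13,0,0,0]]'; python3 go.py w .44 -.05 .133 1.53;python3 - <<'E'
from go import *
t=grab("top"); d=ray(t,*z1(230,105),.106); print(d)
E
```

```text
clock: 16.27
ee_pos: [0.4175, -0.3104, 0.1202]
tcp_rot: [0.006, 0.588, 0.809, 0.0]
wrist_force: [1.1, -2.2, -1.8]
grip_width: 0.141
grip_force: 98.3
d [0.241  0.1015 0.0086] r [ 1.000e-03  1.400e-02 -1.217e+00] q7 1.15 t 16.27
[0.60442551 0.04681377 0.106     ]
```

```bash
python3 steer.py '[[0,0.03,0.01,0,0,0,-0.12],[0,0.06,0.025,0,0,0,-0.24],[0,0.09,0.04,0,0,0,-0.36],[0,0.12,0.05,0,0,0,-0.48],[0,0.15,0.06,0,0,0,-0.6],[0,0.18,0.075,0,0,0,-0.72],[0,0.21,0.09,0,0,0,-0.84],[0,0.241,0.1,0,0,0,-0.96],[0,0.241,0.1,0,0,0.01,-1.08],[0,0.241,0.1,0,0,0.01,-1.215],[0,0.241,0.1,0,0,0.01,-1.215],[0,0.241,0.1,0,0,0.01,-1.215],[0,0.241,0.1,0,0,0.01,-1.215]]'; python3 go.py p -.089 .178 .055 1.5708
```

```text
clock: 17.4
ee_pos: [0.4336, -0.047, 0.1125]
tcp_rot: [-0.005, 0.023, 1.0, 0.003]
wrist_force: [-0.7, -0.8, -2.8]
grip_width: 0.141
grip_force: 98.3
d [-0.056   0.0008  0.0799] r [ 0.005 -0.011 -0.005] q7 1.67 t 17.4
```

```bash
python3 steer.py '[[0,-0.03,0,0,0,-0.011,-0.005],[0,-0.056,0.001,0.01,0,-0.011,-0.005],[0,-0.056,0.001,0.04,0,-0.011,-0.005],[0,-0.056,0.001,0.07,0,-0.011,-0.005],[0,-0.056,0.001,0.083,0,-0.011,-0.005],[0,-0.056,0.001,0.083,0,-0.011,-0.005],[0,-0.056,0.001,0.083,0,-0.011,-0.005]]'; python3 go.py p -.089 .178 .05 1.5708; python3 - <<'E'
from go import *
s=grab("scene"); t=grab("top")
cv2.imwrite("pics/s9.png",s["img"]); cv2.imwrite("pics/t9.png",t["img"])
a=cv2.resize(s["img"][190:290,225:345],None,fx=3.3,fy=3.3,interpolation=cv2.INTER_CUBIC)
b=cv2.resize(t["img"][160:260,225:345],None,fx=3.3,fy=3.3,interpolation=cv2.INTER_CUBIC)
cv2.imwrite("pics/v10.png",np.hstack([a,b]))
for p in((0,.178),(-.012,.148),(.012,.148),(0,.107)):
    w=[*W(*p),.06]; print(p,(proj(s,w)-[225,190])*3.3,(proj(t,w)-[225,160])*3.3+[396,0])
E
```

```text
clock: 17.98
ee_pos: [0.489, -0.048, 0.0293]
tcp_rot: [0.0, 0.02, 1.0, 0.003]
wrist_force: [-0.2, -0.1, -2.2]
grip_width: 0.135
grip_force: 98.3
d [ 0.0004 -0.0003  0.0023] r [0.005 0.    0.001] q7 1.75 t 17.98
(0, 0.178) [177.91124091  79.33099155] [497.99752631 109.92339081]
(-0.012, 0.148) [182.4548692  107.64919723] [530.18060835 123.67786033]
(0.012, 0.148) [206.61386372  97.2618571 ] [531.01773764  97.85913803]
(0, 0.107) [218.04053026 134.99904232] [575.20043928 111.89677651]
```

View pics/v10.png

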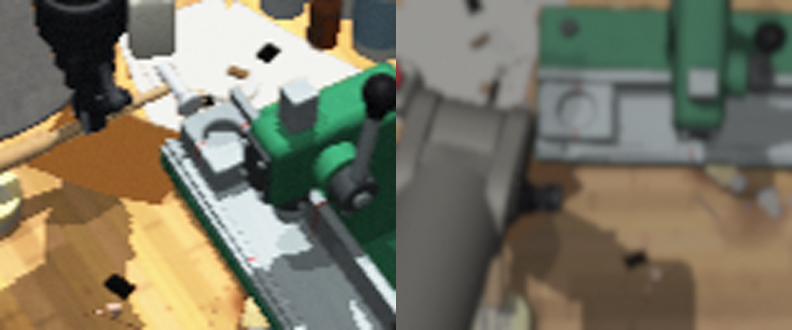

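The right-hand view shows the die seated at the channel's left end, near (578,110). The left view shows the hammer head at (180,88) with its right face about (194,104), close to the predicted (194,102). I'll start tapping to the right.

```bash
cat > die.py <<'E'
from go import *
def die():
    out={}
    for n in("scene","top"):
        f=grab(n); hs=cv2.cvtColor(f["img"],cv2.COLOR_BGR2HSV); r=[]
        m=((hs[...,0]<10)|(hs[...,0]>170))&(hs[...,1]>60)&(hs[...,2]>45)
        for y,x in zip(*np.nonzero(m)):
            d=ray(f,x,y,.06)[:2]-O; a,b=d@ex,d@ey
            if -.045<a<.035 and abs(b)<.14: r.append((int(x),int(y),round(a*1e3,1),round(b*1e3,1)))
        print(n,r)
    o=bot.observe(); d=np.array(o["ee_pos"])[:2]-O; print("tcp p",(d@ex).round(4),(d@ey).round(4),"F",np.round(o["wrist_force"],1),"t",o["clock"])
die()
E
python3 steer.py '[[0,0,-0.008,0.001,0,0,0],[0,0,-0.016,0.002,0,0,0],[0,0,-0.024,0.002,0,0,0],[0,0,-0.032,0.002,0,0,0],[0,0,-0.04,0.002,0,0,0],[0,0,-0.03,0.002,0,0,0],[0,0,-0.03,0.002,0,0,0],[0,0,-0.04,0.002,0,0,0],[0,0,-0.048,0.002,0,0,0],[0,0,-0.056,0.002,0,0,0],[0,0,-0.064,0.002,0,0,0],[0,0,-0.072,0.002,0,0,0],[0,0,-0.06,0.002,0,0,0],[0,0,-0.06,0.002,0,0,0]]'; python3 die.py
```

```text
clock: 19.25
ee_pos: [0.4877, -0.1077, 0.0276]
tcp_rot: [0.001, 0.019, 1.0, 0.003]
wrist_force: [-0.3, 1.5, -2.8]
grip_width: 0.141
grip_force: 98.4
scene [(296, 250, np.float64(-21.0), np.float64(43.3)), (295, 251, np.float64(-25.1), np.float64(41.7)), (321, 252, np.float64(34.9), np.float64(4.6)), (320, 253, np.float64(30.8), np.float64(3.1)), (320, 254, np.float64(29.0), np.float64(0.3)), (320, 256, np.float64(25.5), np.float64(-5.3)), (300, 268, np.float64(-41.1), np.float64(-12.2)), (301, 268, np.float64(-38.8), np.float64(-13.5))]
top []
tcp p -0.0875 0.1179 F [ 1.1 -1.  -2.4] t 19.35
```

```bash
python3 steer.py '[[0,0,-0.01,0,0,0,0],[0,0,-0.018,0,0,0,0],[0,0,-0.026,0,0,0,0],[0,0,-0.034,0,0,0,0],[0,0,-0.04,0,0,0,0],[0,0,-0.03,0,0,0,0],[0,0,-0.035,0,0,0,0],[0,0,-0.042,0,0,0,0],[0,0,-0.048,0,0,0,0],[0,0,-0.054,0,0,0,0],[0,0,-0.059,0,0,0,0],[0,0,-0.063,0,0,0,0],[0,0,-0.05,0,0,0,0],[0,0,-0.045,0,0,0,0]]'; python3 die.py
```

```text
clock: 20.52
ee_pos: [0.486, -0.1529, 0.0274]
tcp_rot: [0.001, 0.02, 1.0, 0.003]
wrist_force: [1.2, 0.4, -2.7]
grip_width: 0.139
grip_force: 98.4
scene [(321, 252, np.float64(34.9), np.float64(4.6)), (321, 255, np.float64(29.6), np.float64(-3.8)), (305, 263, np.float64(-21.4), np.float64(-5.0)), (306, 263, np.float64(-19.1), np.float64(-6.3)), (300, 268, np.float64(-41.1), np.float64(-12.2)), (301, 268, np.float64(-38.8), np.float64(-13.5)), (302, 268, np.float64(-36.5), np.float64(-14.8))]
top []
tcp p -0.0873 0.0746 F [-0.4 -0.8 -3.2] t 20.6167
```

```bash
python3 steer.py '[[0,0,0.01,0,0,0,0],[0,0.035,0.01,0,0,0,0],[0,0.07,0.01,0,0,0,0],[0,0.07,0,0,0,0,0],[0,0.07,-0.04,0,0,0,0],[0,0.07,-0.08,0,0,0,0],[0,0.07,-0.12,0,0,0,0],[0,0.07,-0.16,0,0,0,0],[0,0.07,-0.17,0,0,0,0],[0,0.07,-0.17,0,0,0,0],[0,0.035,-0.17,0,0,0,0],[0,0,-0.17,0,0,0,0],[0,0,-0.17,0,0,0,0],[0,0,-0.17,0,0,0,0]]'; python3 go.py p -.089 -.095 .05 1.5708; python3 die.py
```

```text
clock: 21.78
ee_pos: [0.4828, -0.3194, 0.0261]
tcp_rot: [0.002, 0.016, 1.0, 0.003]
wrist_force: [-0.3, 0.2, -2.6]
grip_width: 0.14
grip_force: 98.5
d [ 0.0052 -0.0019 -0.001 ] r [0.007 0.003 0.009] q7 2.31 t 21.78
scene []
top []
tcp p -0.0875 -0.0948 F [ 0.4 -0.7 -2.8] t 21.8833
```

```bash
python3 steer.py '[[0,0,0.01,0,0,0,0],[0,0,0.018,0,0,0,0],[0,0,0.022,0,0,0,0],[0,0,0.025,0,0,0,0],[0,0,0.028,0,0,0,0],[0,0,0.03,0,0,0,0],[0,0,0.031,0,0,0,0],[0,0,0.031,0,0,0,0],[0,0,0.02,0,0,0,0],[0,0,-0.02,0,0,0,0],[0,0.04,-0.06,0,0,0,0],[0,0.07,-0.08,0,0,0,0],[0,0.07,-0.08,0,0,0,0]]'; python3 die.py
```

```text
clock: 22.97
ee_pos: [0.397, -0.408, 0.0261]
tcp_rot: [-0.002, 0.025, 1.0, -0.0]
wrist_force: [-2.5, -2.0, -1.5]
grip_width: 0.141
grip_force: 98.6
scene []
top []
tcp p -0.1616 -0.1811 F [ 0.8  0.7 -2.8] t 23.0667
```

```bash
python3 steer.py '[[0,0,0.03,0,0,0,0],[0,0,0.07,0,0,0,0],[0,0,0.11,0,0,0,0],[0,0,0.15,0,0,0,0],[0,0,0.19,0,0,0,0],[0,0,0.23,0,0,0,0],[0,0,0.27,0,0,0,0],[0,0,0.28,0,0,0,0],[0,0,0.28,0,0,0,0],[0,0,0.28,0,0,0,0]]'; python3 die.py; python3 - <<'E'
from go import *
s=grab("scene")
for n,p,z in(("lipmark top",(-.0275,0),.036),("lipmark out",(-.0355,0),.036),("die front edge y0",(-.025+.002,0),.06),("die back y0",(.027,0),.06),("fence top mark",(.0275,0),.07),("fence bot",(.0275,0),.06)): print(n,proj(s,[*W(*p),z]).round(1))
i=s["img"].astype(int); r=i[...,2]-(i[...,0]+i[...,1])//2
print("cols 296.. rows 256-272"); print(r[256:272,296:312]); print("cols 314 rows 244"); print(r[244:262,314:328])
E
```

```text
clock: 23.9
ee_pos: [0.4182, -0.1186, 0.0277]
tcp_rot: [0.002, 0.017, 1.0, 0.003]
wrist_force: [0.4, -0.3, -1.3]
grip_width: 0.137
grip_force: 98.7
scene [(321, 252, np.float64(34.9), np.float64(4.6)), (320, 253, np.float64(30.8), np.float64(3.1)), (320, 255, np.float64(27.3), np.float64(-2.5)), (321, 255, np.float64(29.6), np.float64(-3.8)), (319, 256, np.float64(23.2), np.float64(-3.9)), (306, 262, np.float64(-17.4), np.float64(-3.6)), (305, 263, np.float64(-21.4), np.float64(-5.0)), (300, 268, np.float64(-41.1), np.float64(-12.2)), (301, 268, np.float64(-38.8), np.float64(-13.5)), (302, 268, np.float64(-36.5), np.float64(-14.8))]
top []
tcp p -0.1569 0.1024 F [ 0.6 -0.9 -2.2] t 24.0
lipmark top [301.8 267.5]
lipmark out [299.2 268.8]
die front edge y0 [303.5 261.9]
die back y0 [319.4 254.4]
fence top mark [319.8 252.2]
fence bot [319.6 254.3]
cols 296.. rows 256-272
[[-16 -14 -13 -13 -15  -8  -8 -10  -8 -10 -16 -13  -7  -2  -6  -6]
 [-15 -15 -13  -7 -11 -16  -8  -9  -9 -13 -15  -6  -4  -7  -6  -6]
 [-15 -14 -12  -6  -6 -15 -10 -10  -9 -14 -12  -5 -12 -12 -15 -16]
 [-15 -13 -13  -7
[... 1235 characters left out ...]
4  -3  -4  -2 -15 -14 -15 -14 -10  -6 -12  -6  -2]
 [ -2  -4  -5  -4  -3  -7 -15  -3  25  33  20 -17 -12  -5]
 [ -2  -4  -5  -7  -7  -5  14  37  18  -5  -9 -15 -17 -10]
 [ -1  -5  -4 -13 -12  -8  13   9  -5  -6  -8  -8 -14 -13]
 [ -7  -7  -7 -18 -14 -14   3  12  -6  -9  -8  -8 -14 -19]
 [ -9  -7  -7 -13 -16  34  72  12  -3  -9  -8 -10 -10 -13]
 [ -5  -6  -5  -9  -2  34  22  -6  -3  -6  -5  -7  -7 -10]
 [ -8  -7  -5  -4  -3  -2  -4  -8  -5  -4  -6  -7  -6  -6]
 [-15 -16 -13  -5  -4  -7  -9  -5  -6  -4  -5  -8  -8  -7]
 [-13 -15 -14  -8  -5  -7  -7  -6  -7  -5  -6  -4  -6  -7]
 [-16 -15 -15  -8  -7  -5  -5  -5  -6  -5  -7  -4  -5  -9]
 [-14 -10 -10  -5  -9  -6  -6  -7  -5  -7  -7  -8  -3  -7]]
```

```bash
python3 steer.py '[[0,0,-0.03,0,0,0,0],[0,0,-0.07,0,0,0,0],[0,0,-0.11,0,0,0,0],[0,0,-0.15,0,0,0,0],[0,0,-0.19,0,0,0,0],[0,0,-0.195,0,0,0,0],[0,0,-0.195,0,0,0,0],[0,-0.04,-0.195,0,0,0,0],[0,-0.07,-0.195,0,0,0,0],[0,-0.07,-0.195,0,0,0,0],[0,-0.07,-0.185,0,0,0,0],[0,-0.07,-0.175,0,0,0,0],[0,-0.07,-0.17,0,0,0,0],[0,-0.07,-0.168,0,0,0,0],[0,-0.07,-0.166,0,0,0,0],[0,-0.07,-0.165,0,0,0,0],[0,-0.07,-0.165,0,0,0,0],[0,-0.07,-0.165,0,0,0,0]]'; python3 die.py
```

```text
clock: 25.55
ee_pos: [0.4677, -0.2967, 0.0261]
tcp_rot: [-0.008, 0.024, 1.0, -0.001]
wrist_force: [-17.5, -10.5, 6.2]
grip_width: 0.14
grip_force: 103.4
scene [(321, 252, np.float64(34.9), np.float64(4.6)), (320, 253, np.float64(30.8), np.float64(3.1)), (320, 255, np.float64(27.3), np.float64(-2.5)), (319, 256, np.float64(23.2), np.float64(-3.9))]
top []
tcp p -0.0998 -0.071 F [-17.8  -9.8   4.7] t 25.65
```

```bash
python3 steer.py '[[0,0,-0.02,0,0,0,0],[0,0.03,-0.025,-0.005,0,0,0],[0,0.06,-0.025,-0.01,0,0,0],[0,0.075,-0.02,-0.01,0,0,0],[0,0.075,0.02,-0.01,0,0,0],[0,0.075,0.06,-0.01,0,0,0],[0,0.075,0.1,-0.01,0,0,0],[0,0.075,0.14,-0.01,0,0,0],[0,0.075,0.17,-0.01,0,0,0],[0,0.075,0.17,-0.01,0,0,0],[0,0.075,0.17,-0.01,0,0,0]]'; python3 die.py; python3 - <<'E'
from go import *
s=grab("scene"); o=bot.observe(); p=np.array(o["ee_pos"]); print(p)
R=Rt()
H=lambda x,y,z: p+R@np.array([0,0,0])-ex.repeat(1)[0]*0+np.array([*(ex*(-(y-.007))+ey*x),z-p[2]])
b=p[2]+.0147
for n,q in(("head c",(.001,-.082,b+.012)),("face+",(.03,-.082,b+.012)),("face-",(-.028,-.082,b+.012)),("handle end",(0,.096,b+.009)),("neck",(0,-.065,b+.009))): print(n,proj(s,H(*q)).round(1))
hs=cv2.cvtColor(s["img"],cv2.COLOR_BGR2HSV)
u=proj(s,H(.001,-.082,b+.012)).astype(int); print(u); 
x0,y0=u-14
print("S"); print(hs[y0:y0+28,x0:x0+28,1]); print("V"); print(hs[y0:y0+28,x0:x0+28,2])
E
```

```text
clock: 26.57
ee_pos: [0.4122, -0.1119, 0.0373]
tcp_rot: [0.001, 0.016, 1.0, 0.003]
wrist_force: [-0.1, -1.1, -1.8]
grip_width: 0.143
grip_force: 102.4
scene [(321, 252, np.float64(34.9), np.float64(4.6)), (320, 253, np.float64(30.8), np.float64(3.1)), (320, 255, np.float64(27.3), np.float64(-2.5)), (321, 255, np.float64(29.6), np.float64(-3.8)), (319, 256, np.float64(23.2), np.float64(-3.9)), (306, 262, np.float64(-17.4), np.float64(-3.6)), (305, 263, np.float64(-21.4), np.float64(-5.0)), (304, 265, np.float64(-27.0), np.float64(-9.2)), (304, 266, np.float64(-28.6), np.float64(-11.9)), (300, 268, np.float64(-41.1), np.float64(-12.2)), (301, 268, np.float64(-38.8), np.float64(-13.5)), (302, 268, np.float64(-36.5), np.float64(-14.8))]
top []
tcp p -0.1625 0.1078 F [ 0.6 -0.1 -2.2] t 26.6667
[ 0.41229353 -0.11608281  0.03755713]
head c [267.7 239.9]
face+ [262.9 232.6]
face- [272.7 247.3]
handle end [208.1 267.1]
neck [262.4 243.2]
[267 239]
S
[[185 181 184 184 183 182 186 188 183 187 181 173 152 126 123 117  90  17
    4   4   4   4   4   3   4   4   4   4]
 [187 186 185 184 192 189 18
[... 5710 characters left out ...]
224 219 201 220 238 246 242 228 186 146 148 148 148 148 149 150 147 148
  149 147 149 150 146 153 130  79  49  49]
 [215 201 172 188 229 242 243 236 190 148 149 150 148 149 150 148 148 147
  147 147 150 148 152 199 178 108  67  42]
 [156 131 103 148 208 234 242 243 224 169 149 150 148 146 149 149 147 148
  148 147 149 149 200 229 184 114  82  48]
 [130 151 167 154 177 222 230 231 238 237 229 204 172 150 148 146 147 149
  149 148 150 202 232 233 229 181 108  84]
 [227 227 230 201 144 175 213 236 246 243 221 183 178 201 213 217 188 155
  151 147 155 215 235 233 233 229 177 108]
 [234 232 233 233 193 179 220 233 207 145 112 101  97 150 203 221 218 220
  227 234 235 237 237 234 233 232 186 114]]
```

The head is about 30 mm nearer the gripper than it should be. It drooped, caught the lip and slid in the grip. I'll lay the hammer flat on clear table, measure it again and regrip it harder.

```bash
python3 steer.py '[[0,0,-0.035,0.01,0,0,0],[0,0,-0.035,0.025,0,0,0],[0,0,-0.035,0.035,0,0,0],[0,0,-0.035,0.043,0,0,0],[0,0,-0.035,0.048,0,0,0],[0,0,-0.035,0.051,0,0,0]]' 40;  python3 steer.py '[[0,0,0,0.001,0,0,0],[0,0,0,0.001,0,0,0]]' 20
```

```text
clock: 27.22
ee_pos: [0.4102, -0.1498, -0.0139]
tcp_rot: [0.0, 0.02, 1.0, 0.003]
wrist_force: [-2.8, -2.4, 5.1]
grip_width: 0.138
grip_force: 103.1
clock: 27.38
ee_pos: [0.411, -0.1503, -0.0143]
tcp_rot: [0.001, 0.02, 1.0, 0.002]
wrist_force: [-4.4, -1.0, 5.6]
grip_width: 0.142
grip_force: 103.6
```

```bash
python3 steer.py '[[0.45,0,0,0,0,0,0],[0.45,0,0,0,0,0,0],[0.45,0,0,0,0,0,0],[0.45,0,0,-0.04,0,0,0],[0.45,0,0,-0.08,0,0,0],[0.45,0,0.04,-0.12,0,0,0],[0.45,0,0.08,-0.12,0,0,0],[0.45,0,0.12,-0.12,0,0,0],[0.45,0,0.16,-0.12,0,0,0],[0.45,0,0.2,-0.12,0,0,0],[0.45,0,0.24,-0.12,0,0,0],[0.45,0,0.24,-0.12,0,0,0]]' 120; python3 - <<'E'
from go import *
t=grab("top"); s=grab("scene"); cv2.imwrite("pics/t11.png",t["img"]); cv2.imwrite("pics/s11.png",s["img"])
for n,f,bg in(("top",t,"pics/top0.png"),("scene",s,"pics/scene0.png")):
    d=np.abs(f["img"].astype(int)-cv2.imread(bg).astype(int)).sum(2)
    hs=cv2.cvtColor(f["img"],cv2.COLOR_BGR2HSV)
    # region on table around hammer
    m=np.zeros(d.shape,np.uint8)
    ys,xs=np.mgrid[0:420,0:560]
    for y,x in zip(ys.ravel(),xs.ravel()):
        if d[y,x]>45:
            w=ray(f,x,y,.012)
            if .26<w[0]<.53 and -.21<w[1]<-.09: m[y,x]=255
    nc,l,st,ce=cv2.connectedComponentsWithStats(m)
    for i in range(1,nc):
        if st[i,4]>25:
            c=cv2.findContours((l==i).astype(np.uint8),0,1)[0][0]; b=cv2.boxPoints(cv2.minAreaRect(c)); print(n,st[i].tolist(),[ray(f,*p,.012)[:2].round(4).tolist() for p in b])
    mt=(m>0)&(hs[...,1]<50)&(hs[...,2]>110)
    y,x=np.nonzero(mt); 
    if len(x)>5:
        b=cv2.boxPoints(cv2.minAreaRect(np.column_stack([x,y]).astype(np.float32))); print(n,"metal",len(x),[ray(f,*p,.02)[:2].round(4).tolist() for p in b], ray(f,x.mean(),y.mean(),.02).round(4))
E
```

```text
clock: 28.38
ee_pos: [0.4195, 0.1001, 0.107]
tcp_rot: [0.002, 0.012, 1.0, 0.006]
wrist_force: [0.5, 0.3, 0.1]
grip_width: 0.447
grip_force: 0.0
top [282, 226, 20, 62, 228] [[0.4781, -0.1285], [0.4815, -0.1874], [0.2968, -0.1974], [0.2934, -0.1393]]
top [270, 264, 11, 35, 250] [[0.2619, -0.0898], [0.3649, -0.0908], [0.3645, -0.1215], [0.2615, -0.1203]]
top metal 107 [[0.4807, -0.1293], [0.48, -0.1847], [0.4584, -0.1843], [0.4591, -0.129]] [ 0.4697 -0.1581  0.02  ]
scene [205, 256, 71, 41, 628] [[0.2892, -0.1379], [0.4898, -0.1204], [0.484, -0.196], [0.2901, -0.2085]]
scene [186, 264, 38, 30, 395] [[0.2607, -0.0906], [0.372, -0.0888], [0.3685, -0.1312], [0.2593, -0.1316]]
scene metal 101 [[0.4608, -0.1292], [0.4857, -0.1275], [0.4807, -0.1829], [0.4565, -0.1842]] [ 0.4695 -0.1587  0.02  ]
```

```bash
python3 - <<'E'
from go import *
t=grab("top"); d=np.abs(t["img"].astype(int)-cv2.imread("pics/top0.png").astype(int)).sum(2)
for v in range(230,290,4):
    us=[u for u in range(278,305) if d[v,u]>45]; g=cv2.cvtColor(t["img"],cv2.COLOR_BGR2GRAY)[v,282:302]
    w=ray(t,290,v,.012); print(v,w[0].round(3),us,g, [ray(t,us[0]-.5,v,.012)[1].round(4),ray(t,us[-1]+.5,v,.012)[1].round(4)] if us else "")
E
```

```text
230 0.469 [282, 283, 284, 285, 286, 287, 288, 289, 290, 291, 292, 293, 294, 295, 296, 297, 298, 299, 300, 301] [138 145 148 149 147 147 147 149 150 150 150 151 151 149 148 151 152 140
 113 107] [np.float64(-0.1274), np.float64(-0.1892)]
234 0.456 [291, 292, 298, 299, 300] [138 139 137 134 132 127 123 130 124 103 103 122 130 131 128 120 107  93
  93 113] [np.float64(-0.1551), np.float64(-0.1859)]
238 0.444 [291, 292] [135 136 135 135 135 130 128 131 122  99  93  96  80  59  43  32  29  36
  62  97] [np.float64(-0.1549), np.float64(-0.1611)]
242 0.432 [291, 292] [131 131 132 131 131 131 131 132 119  96 102 121 122 114 117 124 128 131
 131 127] [np.float64(-0.1547), np.float64(-0.1609)]
246 0.419 [291] [124 124 124 123 118 114 124 128 116 102 111 118 119 121 123 124 123 124
 121 116] [np.float64(-0.1545), np.float64(-0.1576)]
250 0.407 [291, 292] [117 118 118 118 115 116 127 129 110  86  89 110 119 119 118 118 119 115
 112 114] [np.float64(-0.1544), np.float64(-0.1605)]
254 0.395 [291, 292] [117 117 117 118 114 115 127 129 111  85  89 109 120 120 120 120 120 120
 120 119] [np.float64(-0
[... 520 characters left out ...]
4 125 107  97 113 124 127 127 127 128 131 133
 135 136] [np.float64(-0.1535), np.float64(-0.1565)]
274 0.334 [291, 292] [133 133 128 121 124 134 137 128 109  88  94 114 123 125 126 127 127 127
 127 129] [np.float64(-0.1533), np.float64(-0.1594)]
278 0.322 [291, 292] [128 128 123 119 126 135 137 127 106  85  93 115 125 126 126 123 122 122
 123 125] [np.float64(-0.1531), np.float64(-0.1592)]
282 0.309 [278, 279, 291] [127 126 121 116 126 137 136 125 106  97 114 126 129 129 130 129 128 127
 127 127] [np.float64(-0.1132), np.float64(-0.156)]
286 0.297 [278, 279, 290, 291] [124 123 121 118 125 130 127 115  99  98 115 124 123 120 120 121 122 122
 123 123] [np.float64(-0.1131), np.float64(-0.1558)]
```

```bash
python3 go.py w .383 -.150 .15 1.491
```

```text
d [ 0.0282 -0.2412 -0.0218] r [0.005 0.002 0.044] q7 1.33 t 28.53
```

```bash
python3 steer.py '[[0.45,0.005,-0.04,0,0,0,0.044],[0.45,0.01,-0.08,0,0,0,0.044],[0.45,0.015,-0.12,0,0,0,0.044],[0.45,0.02,-0.16,0,0,0,0.044],[0.45,0.028,-0.2,0,0,0,0.044],[0.45,0.028,-0.24,0,0,0,0.044],[0.45,0.028,-0.241,0.02,0,0,0.044],[0.45,0.028,-0.241,0.05,0,0,0.044],[0.45,0.028,-0.241,0.08,0,0,0.044],[0.45,0.028,-0.241,0.08,0,0,0.044]]' 120; python3 go.py w .383 -.150 .0075 1.491
```

```text
clock: 29.37
ee_pos: [0.3769, -0.1501, 0.0211]
tcp_rot: [-0.004, 0.043, 0.999, 0.003]
wrist_force: [-1.6, 0.0, -0.2]
grip_width: 0.452
grip_force: 0.0
d [-0.0064  0.0004  0.0365] r [ 0.007 -0.009 -0.007] q7 1.99 t 29.37
```

```bash
python3 steer.py '[[0.45,-0.003,0,0.02,0.005,-0.003,-0.007],[0.45,-0.004,0,0.03,0.005,-0.003,-0.007],[0.45,-0.004,0,0.036,0.005,-0.003,-0.007],[0.45,-0.004,0,0.036,0.005,-0.003,-0.007],[0,-0.004,0,0.036,0.005,-0.003,-0.007],[0,-0.004,0,0.036,0.005,-0.003,-0.007],[0,-0.004,0,0.036,0.005,-0.003,-0.007],[0,-0.004,0,0.036,0.005,-0.003,-0.007],[0,-0.004,0,0.036,0.005,-0.003,-0.007]]' 120; python3 go.py w .383 -.150 .0075 1.491
```

```text
clock: 30.12
ee_pos: [0.3888, -0.1509, -0.0093]
tcp_rot: [0.004, 0.038, 0.999, -0.001]
wrist_force: [-0.2, -0.9, 5.7]
grip_width: 0.002
grip_force: 3.3
d [0.0059 0.0005 0.0061] r [-0.001  0.009  0.005] q7 2.03 t 30.12
```

The fingers shut on the handle's rounded top, so the earlier grip was too shallow and that explains the droop. I'll reopen and go about 10 mm lower.

```bash
python3 steer.py '[[0.5,0,0,-0.01,0,0,0],[0.5,0,0,-0.02,0,0,0],[0.5,0,0,-0.02,0,0,0],[0.5,0.002,0,-0.02,0,0,0],[0.5,0.002,0,-0.02,0,0,0]]' 120; python3 go.py w .386 -.150 .0005 1.491;  python3 - <<'E'
from go import *
s=grab("scene"); b=cv2.imread("pics/s11.png"); hs=cv2.cvtColor(s["img"],cv2.COLOR_BGR2HSV)
for f,n in((s["img"],"now"),(b,"before")):
    hs=cv2.cvtColor(f,cv2.COLOR_BGR2HSV); y,x=np.nonzero((hs[...,1]<50)&(hs[...,2]>110))
    p=[(X,Y) for X,Y in zip(x,y) if (lambda w:.44<w[0]<.50 and -.20<w[1]<-.11)(ray(s,X,Y,.02))]
    m=np.mean(p,0); print(n,len(p),ray(s,*m,.02))
E
```

```text
clock: 30.53
ee_pos: [0.3843, -0.1491, 0.0089]
tcp_rot: [0.002, 0.037, 0.999, 0.0]
wrist_force: [-0.6, 0.5, -0.4]
grip_width: 0.499
grip_force: 0.0
d [-0.0016 -0.0008  0.0314] r [0.001 0.004 0.005] q7 2.0 t 30.53
now 96 [ 0.47025811 -0.15423982  0.02      ]
before 101 [ 0.46954462 -0.15872988  0.02      ]
```

```bash
python3 steer.py '[[0.5,-0.001,0,0.015,0,0,0],[0.5,-0.001,0,0.025,0,0,0],[0.5,-0.001,0,0.031,0,0,0],[0.5,-0.001,0,0.031,0,0,0],[0,-0.001,0,0.031,0,0,0],[0,-0.001,0,0.031,0,0,0],[0,-0.001,0,0.031,0,0,0],[0,-0.001,0,0.031,0,0,0],[0,-0.001,0,0.031,0,0,0]]' 120; python3 go.py w .386 -.150 .0005 1.491
```

```text
clock: 31.33
ee_pos: [0.3867, -0.1494, -0.0211]
tcp_rot: [0.003, 0.037, 0.999, 0.0]
wrist_force: [-0.9, 1.2, 5.8]
grip_width: 0.144
grip_force: 118.3
d [ 0.0007 -0.0006  0.0014] r [0.001 0.006 0.006] q7 2.05 t 31.33
```

```bash
python3 steer.py '[[0,0,0,-0.015,0,0,0],[0,0,0,-0.03,0,0,0],[0,0,0,-0.045,0,0,0],[0,0,0,-0.055,0,0,0],[0,0,0,-0.055,0,0,0]]' 120; python3 - <<'E'
from go import *
f=grab("scene"); hs=cv2.cvtColor(f["img"],cv2.COLOR_BGR2HSV); p=np.array(bot.observe()["ee_pos"]); print(p)
h=p[2]+.0211+.02
y,x=np.nonzero((hs[...,1]<40)&(hs[...,2]>110)); P=np.array([(X,Y) for X,Y in zip(x,y) if (lambda w:.43<w[0]<.51 and -.21<w[1]<-.10)(ray(f,X,Y,h))],np.float32)
b=cv2.boxPoints(cv2.minAreaRect(P)); print(len(P),[ray(f,*q,h)[:2].round(4).tolist() for q in b],ray(f,*P.mean(0),h))
E
python3 go.py p -.16 -.1 .053 1.5708
```

```text
clock: 31.75
ee_pos: [0.3876, -0.1504, 0.0348]
tcp_rot: [0.005, 0.038, 0.999, -0.0]
wrist_force: [-1.0, 0.4, -1.2]
grip_width: 0.146
grip_force: 117.7
[ 0.3867268  -0.14991717  0.03380419]
95 [[0.467, -0.1314], [0.4884, -0.131], [0.4807, -0.1833], [0.4599, -0.1833]] [ 0.47181678 -0.15929016  0.07490419]
d [-0.0325 -0.1713  0.004 ] r [ 0.     0.008 -0.034] q7 1.98 t 31.8
```

```bash
python3 steer.py '[[0,0,-0.03,0,0,0.004,-0.034],[0,-0.005,-0.065,0,0,0.004,-0.034],[0,-0.01,-0.1,0,0,0.004,-0.034],[0,-0.02,-0.135,0,0,0.004,-0.034],[0,-0.032,-0.165,0.003,0,0.004,-0.034],[0,-0.032,-0.171,0.006,0,0.004,-0.034],[0,-0.032,-0.171,0.009,0,0.004,-0.034],[0,-0.032,-0.171,0.009,0,0.004,-0.034],[0,-0.032,-0.171,0.009,0,0.004,-0.034]]' 120; python3 go.py p -.09 -.1 .048 1.5708
```

```text
clock: 32.55
ee_pos: [0.4041, -0.3198, 0.0228]
tcp_rot: [-0.001, 0.02, 1.0, 0.002]
wrist_force: [-0.3, 0.8, -1.3]
grip_width: 0.145
grip_force: 117.9
d [-0.0724 -0.0034 -0.0023] r [ 0.004 -0.002  0.002] q7 2.41 t 32.55
```

```bash
python3 steer.py '[[0,-0.025,-0.003,-0.002,0,0,0],[0,-0.05,-0.003,-0.002,0,0,0],[0,-0.072,-0.003,-0.002,0,0,0],[0,-0.072,-0.003,-0.002,0,0,0],[0,-0.072,-0.003,-0.002,0,0,0]]' 120; python3 die.py
```

```text
clock: 32.97
ee_pos: [0.4785, -0.3254, 0.0259]
tcp_rot: [0.001, 0.018, 1.0, 0.001]
wrist_force: [-0.7, 0.6, -1.8]
grip_width: 0.144
grip_force: 118.0
scene []
top []
tcp p -0.0905 -0.101 F [ 0.4 -0.2 -1.4] t 33.0667
```

```bash
python3 steer.py '[[0,0,0.012,0,0,0,0],[0,0,0.024,0,0,0,0],[0,0,0.03,0,0,0,0],[0,0,0.033,0,0,0,0],[0,0,0.035,0,0,0,0],[0,0,0.037,0,0,0,0],[0,0,0.039,0,0,0,0],[0,0,0.039,0,0,0,0],[0,0,0.039,0,0,0,0]]' 120; python3 die.py
```

```text
clock: 33.82
ee_pos: [0.4781, -0.2903, 0.0264]
tcp_rot: [0.0, 0.021, 1.0, -0.0]
wrist_force: [-1.1, -0.9, -2.1]
grip_width: 0.147
grip_force: 118.0
scene [(321, 252, np.float64(34.9), np.float64(4.6)), (320, 253, np.float64(30.8), np.float64(3.1)), (321, 254, np.float64(31.4), np.float64(-1.0)), (320, 255, np.float64(27.3), np.float64(-2.5))]
top []
tcp p -0.0896 -0.0642 F [-1.2 -1.5 -1.5] t 33.9167
```

```bash
cat > fine.py <<'E'
from go import *
s=grab("scene"); i=s["img"].astype(float); r=i[...,2]-(i[...,0]+i[...,1])/2
def cen(x0,x1,y0,y1):
    w=np.clip(r[y0:y1,x0:x1]+3,0,None); w[w<8]=0; yy,xx=np.mgrid[y0:y1,x0:x1]
    return ((w*xx).sum()/max(w.sum(),1),(w*yy).sum()/max(w.sum(),1),w.sum())
print("front line cols",cen(302,308,264,270),"front top",cen(303,309,260,264),"back",cen(316,324,254,259),"lip mark",cen(298,304,267,269))
print(r[250:259,315:326].astype(int))
o=bot.observe(); d=np.array(o["ee_pos"])[:2]-O; print("tcp p",(d@ex).round(4),(d@ey).round(4),"F",np.round(o["wrist_force"],1),"t",o["clock"])
E
python3 steer.py '[[0,0,0.001,0,0,0,0],[0,0,0.002,0,0,0,0],[0,0,0.003,0,0,0,0],[0,0,0.003,0,0,0,0]]' 120; python3 fine.py
```

```text
clock: 34.25
ee_pos: [0.4789, -0.2863, 0.0264]
tcp_rot: [0.001, 0.02, 1.0, 0.0]
wrist_force: [-0.1, -2.0, -1.7]
grip_width: 0.145
grip_force: 118.0
front line cols (np.float64(0.0), np.float64(0.0), np.float64(0.0)) front top (np.float64(0.0), np.float64(0.0), np.float64(0.0)) back (np.float64(319.29680365296804), np.float64(254.0), np.float64(219.0)) lip mark (np.float64(0.0), np.float64(0.0), np.float64(0.0))
[[ -6  -2  -2  -3 -13 -14 -14 -14 -13  -6 -14]
 [ -3  -5  -4  -3  -6 -14  -1  23  31  19 -15]
 [ -6  -7 -10  -6  -6  13  38  18  -2  -9 -15]
 [ -4  -5 -13 -15 -12  11  10  -5  -8  -9 -10]
 [ -8  -7 -12  35  88  72  11  -4  -9  -7  -8]
 [ -8  -6   2  -3  -8  -6  -5  -5  -7  -6  -8]
 [ -6  -3  -5 -10  -9  -6  -7  -4  -4  -5  -6]
 [ -7  -5  -5  -6  -8  -9  -6  -6  -4  -7  -9]
 [-13 -13 -13  -6  -6  -8  -6  -8  -7  -5  -5]]
tcp p -0.089 -0.0602 F [-0.7 -2.  -2. ] t 34.3
```

```bash
python3 steer.py '[[0,0,-0.01,0,0,0,0],[0,0,-0.025,0,0,0,0],[0,0.03,-0.025,0,0,0,0],[0,0.06,-0.025,0,0,0,0],[0,0.075,-0.02,0,0,0,0],[0,0.075,0.02,0,0,0,0],[0,0.075,0.055,0,0,0,0],[0,0.075,0.09,0,0,0,0],[0,0.075,0.125,0,0,0,0],[0,0.075,0.155,0,0,0,0],[0,0.075,0.155,0,0,0,0],[0,0.075,0.155,0,0,0,0]]' 120; python3 fine.py;python3 die.py|head -1; python3 go.py p -.09 .095 .049 1.5708
```

```text
clock: 35.3
ee_pos: [0.4104, -0.1259, 0.0264]
tcp_rot: [0.001, 0.017, 1.0, 0.001]
wrist_force: [0.3, -0.1, -1.5]
grip_width: 0.151
grip_force: 118.2
front line cols (np.float64(302.9169054441261), np.float64(266.64469914040114), np.float64(174.5)) front top (np.float64(304.4246153846154), np.float64(261.05692307692306), np.float64(325.0)) back (np.float64(319.24886877828055), np.float64(254.0), np.float64(221.0)) lip mark (np.float64(301.3306451612903), np.float64(267.77620967741933), np.float64(248.0))
[[ -4  -1  -2  -1 -13 -16 -14 -15 -10  -7 -11]
 [ -3  -5  -5  -5  -7 -14  -3  24  32  19 -18]
 [ -5  -7  -8  -7  -5  12  37  17  -5  -9 -15]
 [ -3  -5 -13 -15 -12  11   8  -4  -9  -7  -9]
 [ -9  -8 -11  39  89  71   8  -5  -8  -7 -10]
 [ -6  -4   1  -3  -7  -6  -4  -6  -7  -9  -8]
 [ -8  -4  -4  -9 -10  -8  -7  -6  -7  -7  -8]
 [ -8  -7  -7  -8  -6  -8  -6  -7  -8  -6 -10]
 [-14 -16 -12  -5  -6  -6  -6  -7  -5  -3  -7]]
tcp p -0.1639 0.0951 F [ 0.6 -0.4 -2.3] t 35.35
scene [(321, 252, np.float64(34.9), np.float64(4.6)), (319, 254, np.float64(26.7), np.float64(1.6)), (320, 254, np.float64(29.0), np.float64(0.3)), (304, 261, np.float64(-20.5), np.float64(1.8)), (305, 261, np.float64(-18.1), np.float64(0.5)), (303, 262, np.float64(-24.4), np.float64(0.3)), (303, 267, np.float64(-32.5), np.float64(-13.4)), (300, 268, np.float64(-41.1), np.float64(-12.2)), (301, 268, np.float64(-38.8), np.float64(-13.5))]
d [-0.074   0.0019  0.0007] r [-0.     0.002 -0.002] q7 1.97 t 35.45
```

```bash
python3 steer.py '[[0,-0.025,0,0,0,0,0],[0,-0.05,0,0,0,0,0],[0,-0.074,0,0,0,0,0],[0,-0.074,0,0,0,0,0],[0,-0.074,-0.012,0,0,0,0],[0,-0.074,-0.024,0,0,0,0],[0,-0.074,-0.03,0,0,0,0],[0,-0.074,-0.033,0,0,0,0],[0,-0.074,-0.034,0,0,0,0],[0,-0.074,-0.034,0,0,0,0],[0,-0.074,-0.034,0,0,0,0]]' 120; python3 fine.py;python3 die.py|head -1
```

```text
clock: 36.37
ee_pos: [0.4826, -0.1654, 0.0264]
tcp_rot: [0.001, 0.02, 1.0, 0.0]
wrist_force: [0.1, -0.2, -2.1]
grip_width: 0.146
grip_force: 118.3
front line cols (np.float64(302.94945848375454), np.float64(266.83393501805057), np.float64(138.5)) front top (np.float64(304.6441351888668), np.float64(261.5208747514911), np.float64(251.5)) back (np.float64(319.19668246445497), np.float64(254.46208530805688), np.float64(211.0)) lip mark (np.float64(301.28242677824267), np.float64(267.7970711297071), np.float64(239.0))
[[ -4  -3  -3  -3 -14 -15 -15 -16 -12  -7 -12]
 [ -5  -3  -5  -4  -6 -15  -1  24  31  17 -17]
 [ -3  -7  -9  -7  -5  14  38  17  -5 -10 -17]
 [ -5  -4 -11 -14 -12  12   8  -6  -9  -5  -8]
 [ -9  -6 -13 -16  32  69  11  -7  -5  -7  -9]
 [ -4  -5 -11  47  27  -6  -3  -4  -7 -10  -8]
 [ -7  -5  -3   5   0  -7  -5  -6  -6  -6  -8]
 [ -9  -8  -5  -4  -6  -7  -8  -7  -5  -9  -7]
 [-14 -16 -14  -6  -5  -6  -8  -6  -6  -4  -7]]
tcp p -0.0902 0.0608 F [-0.6  0.  -2. ] t 36.4167
scene [(321, 252, np.float64(34.9), np.float64(4.6)), (320, 254, np.float64(29.0), np.float64(0.3)), (318, 255, np.float64(22.5), np.float64(0.1)), (304, 261, np.float64(-20.5), np.float64(1.8)), (305, 261, np.float64(-18.1), np.float64(0.5)), (304, 262, np.float64(-22.1), np.float64(-1.0)), (304, 263, np.float64(-23.7), np.float64(-3.7)), (304, 264, np.float64(-25.4), np.float64(-6.5)), (303, 267, np.float64(-32.5), np.float64(-13.4)), (300, 268, np.float64(-41.1), np.float64(-12.2)), (301, 268, np.float64(-38.8), np.float64(-13.5))]
```

The die's line now meets the fence mark at about (320,254), with residual error under 1 mm. Time to withdraw the hammer and lay it flat.

```bash
python3 steer.py '[[0,0,0.01,0,0,0,0],[0,0,0.02,0,0,0,0],[0,0.035,0.02,0,0,0,0],[0,0.07,0.02,0,0,0,0],[0,0.1,0.02,0,0,0,0],[0,0.1,0.02,0,0,0,0],[0,0.1,0.02,0.02,0,0,0],[0,0.1,0.02,0.035,0,0,0],[0,0.1,0.02,0.043,0,0,0],[0,0.1,0.02,0.0465,0,0,0],[0,0.1,0.02,0.0475,0,0,0],[0,0.1,0.02,0.0475,0,0,0],[0,0.1,0.02,0.0475,0,0,0]]' 120
```

```text
clock: 37.6
ee_pos: [0.3844, -0.1413, -0.0207]
tcp_rot: [0.001, 0.02, 1.0, 0.0]
wrist_force: [-0.0, 0.1, -0.1]
grip_width: 0.147
grip_force: 118.4
```

```bash
python3 steer.py '[[0.4,0,0,0,0,0,0],[0.4,0,0,0,0,0,0],[0.4,0,0,0,0,0,0],[0.4,0,0,-0.03,0,0,0],[0.4,0,0,-0.07,0,0,0],[0.6,0,0,-0.11,0,0,0],[0.6,0,0,-0.15,0,0,0.12],[0.6,0,0,-0.19,0,0,0.24],[0.6,0,0,-0.23,0,0,0.36],[0.6,0,0,-0.27,0,0,0.48],[0.6,0,0,-0.31,0,0,0.6],[0.6,0,0,-0.325,0,0,0.72],[0.6,0,0,-0.325,0,0,0.84],[0.6,0,0,-0.325,0,0,0.96],[0.6,0,0,-0.325,0,0,1.08],[0.6,0,0,-0.325,0,0,1.2],[0.6,0,0,-0.325,0,0,1.32],[0.6,0,0,-0.325,0,0,1.44],[0.6,0,0,-0.325,0,0,1.57],[0.6,0,0,-0.325,0,0,1.57]]' 60; python3 go.py w .6018 -.2832 .315 -.041; python3 - <<'E'
from go import *
t=grab("top");s=grab("scene")
for n,f,u in(("t",t,proj(t,[.6018,-.2832,.266])),("s",s,proj(s,[.6018,-.2832,.266]))):
    g=cv2.cvtColor(f["img"],cv2.COLOR_BGR2GRAY); x0,y0=u.astype(int); m=np.zeros(g.shape,np.uint8); m[y0-9:y0+10,x0-9:x0+10]=(g[y0-9:y0+10,x0-9:x0+10]<45)
    q=cv2.connectedComponentsWithStats(m); i=1+np.argmax(q[2][1:,4]); print(n,u,q[2][i],q[3][i])
y,x=None,None
f=s; hs=cv2.cvtColor(f["img"],cv2.COLOR_BGR2HSV); y,x=np.nonzero((hs[...,1]<40)&(hs[...,2]>110)); P=np.array([(X,Y) for X,Y in zip(x,y) if (lambda w:.43<w[0]<.51 and -.21<w[1]<-.09)(ray(f,X,Y,.02))],np.float32)
print("hammer head",len(P),ray(f,*P.mean(0),.02))
E
python3 die.py | head -1
```

```text
clock: 39.27
ee_pos: [0.383, -0.1417, 0.3039]
tcp_rot: [0.0, 0.722, 0.692, 0.001]
wrist_force: [1.3, 0.9, 0.4]
grip_width: 0.604
grip_force: 0.0
d [-0.132   0.2246  0.0122] r [ 0.002 -0.001 -0.002] q7 0.25 t 39.27
t [337.93361985 171.12988038] [332 167  11  11  80] [337.1625 171.5875]
s [339.75406093 217.64864116] [335 213  11  14 120] [339.925      219.01666667]
hammer head 90 [ 0.46863407 -0.14895096  0.02      ]
scene [(321, 252, np.float64(34.9), np.float64(4.6)), (320, 254, np.float64(29.0), np.float64(0.3)), (318, 255, np.float64(22.5), np.float64(0.1)), (304, 261, np.float64(-20.5), np.float64(1.8)), (305, 261, np.float64(-18.1), np.float64(0.5)), (304, 262, np.float64(-22.1), np.float64(-1.0)), (305, 262, np.float64(-19.8), np.float64(-2.3)), (304, 263, np.float64(-23.7), np.float64(-3.7)), (304, 265, np.float64(-27.0), np.float64(-9.2)), (303, 267, np.float64(-32.5), np.float64(-13.4)), (300, 268, np.float64(-41.1), np.float64(-12.2)), (301, 268, np.float64(-38.8), np.float64(-13.5))]
```

```bash
python3 steer.py '[[0.6,-0.02,0.035,0,0,0,0],[0.6,-0.04,0.07,0,0,0,0],[0.6,-0.06,0.105,0,0,0,0],[0.6,-0.08,0.14,0,0,0,0],[0.6,-0.1,0.175,0,0,0,0],[0.6,-0.12,0.21,0,0,0,0],[0.6,-0.132,0.225,0,0,0,0],[0.6,-0.132,0.225,0,0,0,0],[0.6,-0.132,0.225,0,0,0,0]]' 60; python3 go.py w .6018 -.2832 .248 -.041
```

```text
clock: 40.22
ee_pos: [0.6026, -0.2833, 0.3021]
tcp_rot: [-0.001, 0.721, 0.693, -0.001]
wrist_force: [0.5, 1.3, 0.6]
grip_width: 0.602
grip_force: 0.0
d [ 0.     -0.0007  0.0771] r [-0.002 -0.     0.001] q7 0.55 t 40.22
```

```bash
python3 steer.py '[[0.6,0,-0.001,0.03,0,0,0],[0.6,0,-0.001,0.06,0,0,0],[0.6,0,-0.001,0.077,0,0,0],[0.6,0,-0.001,0.077,0,0,0],[0,0,-0.001,0.077,0,0,0],[0,0,-0.001,0.077,0,0,0],[0,0,-0.001,0.077,0,0,0],[0,0,-0.001,0.077,0,0,0],[0,0,-0.001,0.077,0,0,0]]' 80; python3 - <<'E'
from go import *
o=bot.observe(); p=np.array(o["ee_pos"]); R=Rt(); d=p[:2]-O; print("tcp p",d@ex,d@ey,p[2])
# knob arc: tool frame deltas; tool pitched by b about world -ey... TCP lies L below knob along the tool axis
L=.266-p[2]; kx0=d@ex
for a in np.arange(0,.86,.08):
    th=-.12+a; k=np.array([.020-.105*np.sin(th),.162+.105*np.cos(th)]); k0=np.array([.020-.105*np.sin(-.12),.162+.105*np.cos(-.12)])
    b=.6*a   # tool top leans toward robot by b
    tip=(k-k0)+np.array([L*np.sin(b),-L*np.cos(b)+L])
    w=np.array([*(ex*tip[0]),tip[1]]); Rn=Ro.from_rotvec(np.array([*(ey),0])*-b).as_matrix()
    r=Ro.from_matrix(R.T@Rn@R).as_rotvec(); print(round(a,2),(R.T@w).round(4),r.round(3))
E
```

```text
clock: 40.97
ee_pos: [0.6024, -0.2822, 0.23]
tcp_rot: [0.002, 0.721, 0.693, 0.002]
wrist_force: [-2.4, 2.9, 7.0]
grip_width: 0.28
grip_force: 78.7
tcp p 0.034238773945343214 -0.05103616958356439 0.22999487564255797
0.0 [0. 0. 0.] [0. 0. 0.]
0.08 [ 0.     -0.0066 -0.0007] [-0.048 -0.    -0.   ]
0.16 [ 0.     -0.0133 -0.0009] [-0.096 -0.    -0.   ]
0.24 [ 0.     -0.02   -0.0005] [-0.144 -0.    -0.   ]
0.32 [ 0.0001 -0.0266  0.0006] [-0.192 -0.    -0.   ]
0.4 [ 0.0001 -0.033   0.0021] [-0.24 -0.   -0.  ]
0.48 [ 0.0001 -0.0394  0.0043] [-0.288 -0.001 -0.   ]
0.56 [ 0.0001 -0.0455  0.007 ] [-0.336 -0.001 -0.   ]
0.64 [ 0.0001 -0.0513  0.0103] [-0.384 -0.001 -0.   ]
0.72 [ 0.0001 -0.0568  0.014 ] [-0.432 -0.001 -0.   ]
0.8 [ 0.0001 -0.0621  0.0182] [-0.48  -0.001 -0.   ]
```

```bash
python3 steer.py '[[0,0,-0.003,0,-0.024,0,0],[0,0,-0.0066,-0.001,-0.048,0,0],[0,0,-0.01,-0.001,-0.072,0,0],[0,0,-0.0133,-0.001,-0.096,0,0],[0,0,-0.0167,-0.001,-0.12,0,0],[0,0,-0.02,-0.0005,-0.144,0,0],[0,0,-0.0233,0,-0.168,0,0],[0,0,-0.0266,0.0006,-0.192,0,0],[0,0,-0.03,0.001,-0.216,0,0],[0,0,-0.033,0.002,-0.24,0,0],[0,0,-0.036,0.003,-0.264,0,0],[0,0,-0.0394,0.0043,-0.288,0,0],[0,0,-0.0425,0.0055,-0.312,0,0],[0,0,-0.0455,0.007,-0.336,0,0],[0,0,-0.0485,0.0085,-0.36,0,0],[0,0,-0.0513,0.0103,-0.384,0,0],[0,0,-0.0513,0.0103,-0.384,0,0]]' 80; cat > lev.py <<'E'
from go import *
o=bot.observe(); p=np.array(o["ee_pos"]); R=Rt(); L=.036
k=p-R[:,2]*L; d=k[:2]-O; kx=d@ex-.020-.0016; kz=k[2]-.162
print("lever from tool",-np.arctan2(kx,kz)+.12,"r",np.hypot(kx,kz),"F",np.round(o["wrist_force"],1),"tau",np.round(o["ft_torque"],1),"grip",o["grip_width"],o["grip_force"])
E
python3 lev.py
```

```text
clock: 42.38
ee_pos: [0.5579, -0.2804, 0.225]
tcp_rot: [0.146, 0.706, 0.679, 0.139]
wrist_force: [4.4, 2.7, 10.9]
grip_width: 0.281
grip_force: 78.2
lever from tool 0.5675000760437952 r 0.10656865160860056 F [ 4.4  2.7 10.9] tau [ 0.6 -1.9  0.3] grip 0.28074439275862106 78.23910355567932
```

```bash
cat >> lev.py <<'E'
a0=-np.arctan2(kx,kz)+.12
for a in (a0+.06,a0+.12,a0+.18,a0+.24):
    th=-.12+a; t0=-.12+a0; dk=np.array([-.105*(np.sin(th)-np.sin(t0)),.105*(np.cos(th)-np.cos(t0))]); b=.6*(a-a0)
    Rn=Ro.from_rotvec(np.array([*ey,0])*-b).as_matrix(); w=np.array([*(ex*dk[0]),dk[1]])+(Rn-np.eye(3))@R[:,2]*L
    print(round(a,3),(R.T@w).round(4),Ro.from_matrix(R.T@Rn@R).as_rotvec().round(3))
E
python3 lev.py
```

```text
lever from tool 0.5675000760437952 r 0.10656865160860056 F [ 4.4  2.7 10.9] tau [ 0.6 -1.9  0.3] grip 0.28074439275862106 78.23910355567932
0.628 [ 0.     -0.005   0.0004] [-0.036 -0.     0.   ]
0.688 [ 0.     -0.0099  0.0012] [-0.072 -0.     0.   ]
0.748 [ 0.     -0.0148  0.0023] [-0.108 -0.     0.   ]
0.808 [ 0.0001 -0.0196  0.0037] [-0.144 -0.     0.   ]
```

```bash
python3 steer.py '[[0,0,-0.0025,0,-0.018,0,0],[0,0,-0.005,0.0004,-0.036,0,0],[0,0,-0.0075,0.0008,-0.054,0,0],[0,0,-0.01,0.0012,-0.072,0,0],[0,0,-0.0125,0.0018,-0.09,0,0],[0,0,-0.0148,0.0023,-0.108,0,0],[0,0,-0.0148,0.0023,-0.108,0,0],[0,0,-0.0148,0.0023,-0.108,0,0]]' 80; python3 lev.py
```

```text
clock: 43.05
ee_pos: [0.5442, -0.2801, 0.2176]
tcp_rot: [0.183, 0.697, 0.671, 0.174]
wrist_force: [-0.2, 5.0, 13.1]
grip_width: 0.28
grip_force: 78.3
lever from tool 0.7480327301212927 r 0.10758832747640272 F [-0.2  5.  13.1] tau [ 0.7 -1.6  0.8] grip 0.279653974739313 78.28429341316223
0.808 [ 0.     -0.0049  0.0009] [-0.036 -0.     0.   ]
0.868 [ 0.     -0.0098  0.0021] [-0.072 -0.     0.   ]
0.928 [ 0.0001 -0.0146  0.0037] [-0.108 -0.     0.   ]
0.988 [ 0.0001 -0.0193  0.0055] [-0.144 -0.001  0.   ]
```

```bash
python3 steer.py '[[0,0,-0.0025,0.0005,-0.018,0,0],[0,0,-0.0035,0.0008,-0.027,0,0],[0,0,-0.005,0.001,-0.036,0,0],[0,0,-0.005,0.001,-0.036,0,0],[0,0,-0.005,0.001,-0.036,0,0]]' 80; python3 lev.py|head -1
```

```text
clock: 43.47
ee_pos: [0.5424, -0.2801, 0.2161]
tcp_rot: [0.197, 0.693, 0.668, 0.187]
wrist_force: [5.5, 4.6, 12.7]
grip_width: 0.279
grip_force: 78.8
lever from tool 0.7835830950439466 r 0.10760418380748837 F [ 5.5  4.6 12.7] tau [ 0.6 -2.4  0.8] grip 0.27902611501699204 78.78630995750427
```

```bash
python3 steer.py '[[0,0,-0.0025,0.001,-0.01,0,0],[0,0,-0.005,0.002,-0.02,0,0],[0,0,-0.006,0.002,-0.02,0,0],[0,0,-0.006,0.002,-0.02,0,0]]' 80; python3 lev.py|head -1
```

```text
clock: 43.8
ee_pos: [0.5422, -0.2801, 0.2158]
tcp_rot: [0.208, 0.689, 0.666, 0.196]
wrist_force: [9.1, 5.6, 19.5]
grip_width: 0.282
grip_force: 79.2
lever from tool 0.7962395627567742 r 0.10760110187331913 F [ 9.1  5.6 19.5] tau [ 0.8 -3.4  0.9] grip 0.2821477078767854 79.15791749954224
```

```bash
python3 steer.py '[[0.7,0,0,0,0,0,0],[0.7,0,0.003,0,0,0,0],[0.7,0,0.005,0,0,0,0],[0.7,0,0.005,0,0,0,0],[0.7,0,0.005,-0.02,0,0,0],[0.7,0,0.005,-0.05,0,0,0],[0.7,0,0.005,-0.08,0,0,0],[0.7,0,0.005,-0.11,0,0,0],[0.7,0,0.005,-0.11,0,0,0]]' 60;  python3 go.py w .42 .1 .3 -.041
```

```text
clock: 44.55
ee_pos: [0.4755, -0.2817, 0.3033]
tcp_rot: [0.2, 0.695, 0.664, 0.189]
wrist_force: [0.9, -0.8, 0.5]
grip_width: 0.698
grip_force: 0.0
d [ 0.3789 -0.0749 -0.0174] r [ 0.558  0.005 -0.003] q7 0.82 t 44.55
```

```bash
python3 steer.py '[[0.7,0.04,0,-0.02,0.1,0,0],[0.7,0.08,-0.01,-0.02,0.2,0,0],[0.7,0.12,-0.02,-0.02,0.3,0,0],[0.7,0.16,-0.03,-0.02,0.4,0,0],[0.7,0.2,-0.04,-0.02,0.5,0,0],[0.7,0.24,-0.05,-0.02,0.55,0,0],[0.7,0.28,-0.06,-0.02,0.55,0,0],[0.7,0.32,-0.07,-0.02,0.55,0,0],[0.7,0.36,-0.07,-0.02,0.55,0,0],[0.7,0.36,-0.07,-0.02,0.55,0,0],[0.7,0.36,-0.07,-0.02,0.55,0,0]]'; python3 die.py; python3 fine.py | head -1; python3 - <<'E'
from go import *
t=grab("top");s=grab("scene"); c={}
for a in(.7,.76,.8,.85):
    th=a-.12; X=[*W(.02-.105*np.sin(th),-.052),.162+.105*np.cos(th)]; print(a,proj(t,X).round(1),proj(s,X).round(1))
w=[*W(.02-.105*np.sin(.64),-.052),.162+.105*np.cos(.64)]
for n,f in(("t",t),("s",s)):
    u=proj(f,w); g=cv2.cvtColor(f["img"],cv2.COLOR_BGR2GRAY); x0,y0=u.astype(int); m=np.zeros(g.shape,np.uint8); m[y0-11:y0+12,x0-11:x0+12]=(g[y0-11:y0+12,x0-11:x0+12]<45)
    q=cv2.connectedComponentsWithStats(m); i=1+np.argmax(q[2][1:,4]); print(n,q[2][i],q[3][i]); c[n]=q[3][i]
k=tri(t,c["t"],s,c["s"]); d=k[:2]-O; print("knob",k,"angle",.12+np.arctan2(-(d@ex-.02),k[2]-.162),"r",np.hypot(d@ex-.02,k[2]-.162))
# bystanders: change since the first pictures
for n,f,b in(("t",t,"pics/top0.png"),("s",s,"pics/scene0.png")):
    i=cv2.imread(b); 
    for nm,X in(("tin",(.387,-.0465,.024)),("bottle",(.604,.047,.106)),("steel",(.4252,.1267,.06)),("brass",(.427,.203,.09)),("torchR",(.56,-.46,.1))):
        u,v=proj(f,X).astype(int); print(n,nm,np.abs(f["img"][v-9:v+10,u-9:u+10].astype(int)-i[v-9:v+10,u-9:u+10]).mean().round(1),end="; ")
E
```

```text
clock: 45.47
ee_pos: [0.4198, 0.0876, 0.2767]
tcp_rot: [-0.001, 0.719, 0.695, -0.001]
wrist_force: [0.1, -0.6, 0.2]
grip_width: 0.699
grip_force: 0.0
scene [(321, 252, np.float64(34.9), np.float64(4.6)), (320, 253, np.float64(30.8), np.float64(3.1)), (320, 254, np.float64(29.0), np.float64(0.3)), (318, 255, np.float64(22.5), np.float64(0.1)), (305, 261, np.float64(-18.1), np.float64(0.5)), (304, 262, np.float64(-22.1), np.float64(-1.0)), (304, 263, np.float64(-23.7), np.float64(-3.7)), (304, 265, np.float64(-27.0), np.float64(-9.2)), (303, 267, np.float64(-32.5), np.float64(-13.4)), (300, 268, np.float64(-41.1), np.float64(-12.2)), (301, 268, np.float64(-38.8), np.float64(-13.5))]
top []
tcp p -0.1623 0.3069 F [ 0.1 -0.8  0.2] t 45.5667
front line cols (np.float64(302.9504950495049), np.float64(266.6930693069307), np.float64(151.5)) front top (np.float64(304.7039106145251), np.float64(261.4934823091248), np.float64(268.5)) back (np.float64(319.131914893617), np.float64(254.4936170212766), np.float64(235.0)) lip mark (np.float64(301.2939958592132), np.float64(267.7888198757764), np.float64(241.5))
0.7 [337.  198.5] [312.8 233.9]
0.76 [336.8 200.6] [310.8 235.8]
0.8 [336.7 202. ] [309.5 237. ]
0.85 [336.6 203.6] [307.9 238.6]
t [333 196   8   9  58] [336.62068966 200.17241379]
s [299 231  23  16 257] [309.90272374 239.51361868]
knob [ 0.52668067 -0.27976991  0.23166247] angle 0.8435246374601136 r 0.09294811101211098
t tin 40.4; t bottle 5.9; t steel 91.7; t brass 28.8; t torchR 1.9; s tin 70.3; s bottle 6.3; s steel 5.4; s brass 0.9; s torchR 1.5;
```

```bash
python3 steer.py '[[0.7,0.04,0,-0.02,0,0,0],[0.7,0.08,0,-0.04,0,0,0],[0.7,0.12,0,-0.06,0,0,0],[0.7,0.16,-0.02,-0.06,0,0,0],[0.7,0.2,-0.04,-0.06,0,0,0],[0.7,0.24,-0.06,-0.06,0,0,0],[0.7,0.28,-0.08,-0.06,0,0,0],[0.7,0.32,-0.1,-0.06,0,0,0],[0.7,0.36,-0.12,-0.06,0,0,0],[0.7,0.36,-0.12,-0.06,0,0,0],[0.7,0.36,-0.12,-0.06,0,0,0]]'; python3 - <<'E'
from go import *
t=grab("top");s=grab("scene")
for n,f,b in(("t",t,"pics/top0.png"),("s",s,"pics/scene0.png")):
    i=cv2.imread(b); 
    for nm,X in(("tin",(.387,-.0465,.024)),("bottle",(.604,.047,.106)),("steel",(.4252,.1267,.06)),("brass",(.427,.203,.09)),("torchR",(.56,-.46,.1)),("torchL",(.68,.12,.1))):
        u,v=proj(f,X).astype(int); a=f["img"][v-11:v+12,u-11:u+12]; T=i[v-8:v+9,u-8:u+9]; m=cv2.matchTemplate(a,T,cv2.TM_CCOEFF_NORMED); _,mx,_,l=cv2.minMaxLoc(m); print(n,nm,round(mx,2),(l[0]-3,l[1]-3),np.abs(f["img"][v-9:v+10,u-9:u+10].astype(int)-i[v-9:v+10,u-9:u+10]).mean().round(1))
print(bot.observe()["ee_pos"])
E
```

```text
clock: 46.63
ee_pos: [0.3106, 0.4547, 0.3371]
tcp_rot: [-0.003, 0.718, 0.696, -0.001]
wrist_force: [0.2, -0.3, -1.0]
grip_width: 0.7
grip_force: 0.0
t tin 1.0 (0, 0) 1.4
t bottle 1.0 (0, 0) 1.1
t steel 0.79 (1, -1) 2.6
t brass 0.97 (0, 0) 5.1
t torchR 1.0 (0, 0) 1.0
t torchL 1.0 (0, 0) 1.1
s tin 1.0 (0, 0) 0.6
s bottle 1.0 (0, 0) 1.5
s steel 0.92 (0, 0) 6.5
s brass 0.97 (0, 0) 13.8
s torchR 1.0 (0, 0) 1.6
s torchL 1.0 (0, 0) 2.3
[0.31571999 0.4494072  0.33774237]
```

```bash
python3 - <<'E'
from go import *
t=grab("top");s=grab("scene")
def X(a): th=a-.12; return [*W(.02-.105*np.sin(th),-.052),.162+.105*np.cos(th)]
for n,f,b in(("t",t,"pics/top0.png"),("s",s,"pics/scene0.png")):
    for nm,img,a in(("start",cv2.imread(b),0),("now",f["img"],.76)):
        u=proj(f,X(a)); g=cv2.cvtColor(img,cv2.COLOR_BGR2GRAY); x0,y0=u.round().astype(int)
        for th in(30,45,60):
            m=np.zeros(g.shape,np.uint8); m[y0-8:y0+9,x0-8:x0+9]=(g[y0-8:y0+9,x0-8:x0+9]<th)
            q=cv2.connectedComponentsWithStats(m); i=1+np.argmax(q[2][1:,4]); print(n,nm,th,u.round(1),q[2][i],q[3][i].round(2))
        if nm=="now": print(g[y0-10:y0+11,x0-10:x0+11])
E
```

```text
t start 30 [337.9 171.5] [334 168   8   8  32] [337.44 171.69]
t start 45 [337.9 171.5] [332 167  11  10  78] [337.17 171.46]
t start 60 [337.9 171.5] [330 166  13  15 137] [336.07 173.02]
t now 30 [336.8 200.6] [334 197   7   7  25] [336.76 200.2 ]
t now 45 [336.8 200.6] [333 196   9   9  60] [336.77 200.18]
t now 60 [336.8 200.6] [332 195  10  11  78] [336.69 199.95]
[[ 93  92  93  92  89  82  79  86  92  93  86  85  94  98  97  95  97 108
  124 133 135]
 [ 95  95  95  95  92  84  80  83  92  93  86  80  86  93  95  95  98 105
  118 124 129]
 [ 96  96  95  96  93  87  82  81  88  89  82  76  82  91  95  96  96  99
  104 107 114]
 [ 95  96  95  95  94  91  84  77  75  76  71  70  81  91  95  96  96  97
   97  98 103]
 [ 96  96  95  95  94  93  85  68  56  54  53  58  73  87  93  94  95  95
   95  95  98]
 [ 95  95  95  95  95  91  80  59  40  33  34  43  58  75  87  92  94  94
   94  94  96]
 [ 95  95  95  96  94  86  71  48  31  26  25  30  41  59  76  89  94  94
   94  94  95]
 [ 96  95  96  95  91  78  58  38  26  28  27  26  29  42  64  84  93  95
   95  94  95]
 [ 95  96  96  9
[... 2683 characters left out ...]
3 121  47  12  16  14  16  11  12  18  14  16   9   8   9  79
  120 137 140]
 [ 27  25  67  92  64  20  10  15  12  11   9  10   5  11  11   9  24  58
   87 105 122]
 [ 27  27  33  38  34  23  19   6   8   6  11   7  11   8   4  21  48  61
   68  76  90]
 [ 27  28  22  28  27  25  36  38  20  13  15  16  19  33  34  34  47  54
   64  60  68]
 [ 21  26  28  23  26  32  36  35  37  35  34  37  35  37  37  36  37  38
   47  54  61]
 [ 27  25  24  24  29  28  35  36  34  36  35  35  37  37  39  36  35  35
   36  41  51]
 [ 25  26  27  25  27  29  32  38  40  37  38  36  36  33  36  38  35  36
   33  35  39]
 [ 78  28  26  28  25  35  35  37  38  34  37  39  34  35  37  37  33  35
   35  34  40]]
```

The two views put the lever at about 0.75 and 0.78 rad, so the punch is at the bottom of the cup, which fits the hard stop I felt. The tin, bottle, right-hand torch and what I took as the left torch match the first pictures exactly. The brass cube and steel block match within a pixel. Handing in.

```bash
python3 -c "
from rig import bot
print(bot.hand_in())"
```

```text
the job is handed in; nothing more can be done
None
```

The job is handed in at about 47 s: the die's red line is within about 1 mm of the centre mark, the hammer was laid down on the table, and the lever was pulled until the punch hit a hard stop at about 0.76 rad, then released; partway through the hammer slipped in the grip and caught the press lip (about 20 N), so I laid it down and regripped it.

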